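# Walk the bean canister to its place on the coffee bar

### The arm

A 6-joint arm with a two-finger parallel gripper is mounted at the origin on the work surface. World frame = base frame: x ahead of the robot, y to its left, z up, the work surface at z = 0. Lengths are in mm, angles in degrees, forces in N, time in s.
With the tool pointing down it reaches from about 350 to 975 mm from the base axis. Payload 4.9 kg.
Tool frame: the origin (TCP) lies at the very end of the fingers, on their centre line; the grasp point (between the pads) lies 19 mm behind it (r.grip_depth is the distance from the TCP to the grasp point, in mm); z points along the fingers, y is the direction in which the jaws open and shut (so a half turn about z gives the same grasp; the last joint's range is limited). The gripper opens to 85 mm and grips with 20 to 120 N. Pads are 22 mm wide; open, the fingers measure 114 mm over their backs; the gripper's body (76 mm by 85 mm) begins 54 mm behind the grasp point. The pads swing forward as they close: fully open they stand 13 mm farther back than shut.
Start: joints at [-80.443, 3.019, 92.412, -0, 84.569, -6.818], TCP at [176.198, -599.629, 198.504] pointing down, gripper open.
Joint ranges: [-172.51, 172.51], [-57.92, 126.97], [3.15, 148.05], [-58.71, 238.71], [5.1, 150.11], [-179.66, 179.66]. Speed limits (degrees/s): [147.25, 147.25, 180, 180, 180, 180].

### API

Orientations are given as a 3x3 rotation matrix whose columns are the frame's x, y, z axes.
In Python, from station import r gives the robot as it stands. The module is installed in compiled form; this text tells all that it offers.
- The arm moves only by the tool step_arm, never from a script. Its argument "plan" is a list of rows, each an object of numbers: "tx", "ty", "tz": the shift along the tool's x, y, z in cm; "wx", "wy", "wz": the turn, a rotation vector about the tool's x, y, z in rad. In form: [{"tx": .., "ty": .., "tz": .., "wx": .., "wy": .., "wz": ..}, ...]. A call has 1 to 10 rows; each row is the pose to reach, as a shift and turn from the pose commanded when the call began, along the tool's axes at that moment; what a row does not reach only later rows make up. A row lasts 1/10 s, in which the tool goes at most 50 mm and 8.59 degrees, less where a joint would pass 70% of its speed; a pose out of reach is approached as far as the arm can. A call with a gripper value outside its range is refused whole. "fingers" is the opening in per cent of the stroke, from 0 (shut) to 100 (fully open), set as the call begins (left out, the last holds). The fingers move at their own pace and stop on an object; the grip force is fixed at half the most. Time passes only in rows, so rows that repeat a pose let the fingers close. It gives the time, the measured TCP pose, the force and the opening at its end, in the units of the state.
- r.get_state(): the state, without advancing time (a new reading comes with each control period).
- r.capture(name): name is "scene" or "top" or "wrist"; returns a dict with "pixels" (400x640x3 uint8, red, green, blue), "fx", "fy", "cx", "cy" (pixels), "distortion" ([k1, k2, p1, p2, k3] as OpenCV has them; the pictures are not rectified), "rvec" (rotation vector, rad) and "tvec" (3), from world to camera coordinates, as OpenCV has them; the wrist camera has in their place "tool_from_camera" (4x4, takes a point from camera to tool coordinates, whose origin is the TCP and whose axes are the flange's). Camera axes: x right, y down, z forward; pixel columns grow to the right and rows downward; lengths in mm; the calibration is good to about 2 mm. A picture is of the moment at which its call begins: read the wrist's pose just before it. There is no depth.
- r.finish_job(): hands the job in, once; it reports no verdict.
Trained networks look in the newest picture that a camera, given by its name, has taken for a name from the list of things; names that differ only in an ending like _2 or _b are one class to them, and where a whole thing is asked for, a point or a joint stands for the part that bears it (a point fixed in the world has none). Each returns a list of dicts, best first, with "confidence" (0 to 1); they miss things now and then, are a little off and sometimes report something else, mostly with a low value. They report only what shows in the picture. A call takes as long as a camera call.
- r.recognise(camera, thing): "point" ([column, row] as shares, 0 to 1, of the picture: columns of its width, rows of its height, amid what is visible of it).
- r.place_of(camera, thing): "point" ([column, row] as shares, 0 to 1, of the picture: columns of its width, rows of its height: a listed point, or the origin of a listed thing).
The state is a dict: "clock": time; "qpos": joint angles; "joint_vel": joint speeds; "effort": joint torques, N m; "eef_pos": TCP position; "tcp_rot": TCP orientation; "wrist_force": force on the tool from outside, world axes, zero at the start; "ft_torque": the same for the moment, N m; "finger_gap": finger opening in mm.
Only numpy, scipy, OpenCV 4.12 (cv2) and the standard library are available. Lean on these libraries where they do the work, as an engineer would, in place of code of your own. Each camera call takes 0.05 s, during which the arm holds its last target.

### The job

Walk the copper bean canister one step forward onto its marked place without carrying it: by the wooden grip on its lid, tip it forward about 15 degrees onto the bottom edge between its blue and yellow corner guards. Keeping it tipped, first leave the blue corner planted and swing the yellow corner forward onto the yellow dot, then leave the yellow corner there and swing the blue corner onto the blue dot; only then set the canister down upright and let go. At least one of the two corners must stay on the counter all the time, and the white canister must not be disturbed.

Things in the scene. Friction and masses are not known exactly. Their poses are not given: they have to be found in the camera images.
- canister: copper-coloured upright box, 80 deep (x), 130 wide (y), 170 mm high to its dark lid, 0.5 to 0.9 kg. On the lid's centre a fixed wooden grip: 24 thick (x), 70 long (y), 45 mm high (170 to 215 above the base); pinch it across the 24 from above. Origin: centre of the underside; x to the labelled front face, away from the robot; y to the blue guard's side; z up. Guards on the front bottom corners
- blue_corner (a point): front bottom corner of the copper canister with the blue guard, the very corner point at the underside: (+40, +65, 0) mm in the canister's frame; same axes
- yellow_corner (a point): front bottom corner of the copper canister with the yellow guard, the very corner point at the underside: (+40, -65, 0) mm in the canister's frame; same axes
- yellow_mark (a point): centre of the yellow dot (26 mm across) printed flat on the counter, where the yellow corner belongs; about 130 mm from where the blue corner starts, so the yellow corner reaches it by a swing of 25 to 40 degrees about the blue corner. Axes as the canister's when in place: x forward, y towards the blue dot, z up
- blue_mark (a point): centre of the blue dot (26 mm across) printed flat on the counter, where the blue corner belongs, 130 mm from the yellow dot along +y; a thin black outline of the canister's foot lies behind (-x of) the two dots. The prints have no thickness to speak of. Same axes as the yellow dot
- white_canister: white canister of the same shape, size and corner guards with a grey lid, to be left alone. Origin: centre of the underside; same axes as the copper one's

How it is judged:
By the outcome, as a careful person would: the job done as asked, in the order asked, and still so for the second after the job is handed in, with the robot touching nothing.
It also fails if it takes over 42 s, if anything falls off the work surface, if the arm or the gripper's body presses on something with over 40 N, if the wrist force passes 120 N, or if a joint passes its speed limit or range.

## Working session

There is one attempt and no reset: what is moved stays moved. The work goes in short steps, Python scripts to look and compute and a tool call to move; the robot and the scene stay as the last step left them, time stands still between calls to the robot, and variables do not carry over. Pictures are saved under pics/ and viewed, and the job is handed in when it is done.

Besides the shell and the picture viewer there is one more tool, called after ">>>" by a JSON object that holds its "method" and its "body", one argument or row to a line. step_arm: Moves the arm, as the interface text tells. Its arguments: {"type":"object","properties":{"plan":{"type":"array","items":{"type":"object","properties":{"tx":{"type":"number"},"ty":{"type":"number"},"tz":{"type":"number"},"wx":{"type":"number"},"wy":{"type":"number"},"wz":{"type":"number"}}}},"fingers":{"type":"number"}},"required":["plan"]}

```bash
mkdir -p pics; python3 - <<'E'
from station import r
import cv2
print(r.get_state())
for c in ["scene","top"]:
    d=r.capture(c)
    cv2.imwrite(f"pics/{c}0.png",d["pixels"][:,:,::-1])
    print(c,{k:v for k,v in d.items() if k!="pixels"})
    for t in ["canister","blue_corner","yellow_corner","yellow_mark","blue_mark","white_canister"]:
        print(t,[(round(x["point"][0]*640,1),round(x["point"][1]*400,1),round(x["confidence"],2)) for x in r.place_of(c,t)])
E
```

```text
{'clock': 0.0, 'qpos': array([-8.04419585e+01,  3.05751946e+00,  9.24915610e+01,  8.84796883e-04,
        8.45678896e+01, -6.81876698e+00]), 'joint_vel': array([-0.00150052,  0.0143485 , -0.05743292,  0.05826091, -0.07324415,
       -0.06159598]), 'effort': array([-1.15609495e-03, -3.93679726e+01, -3.70177209e+01, -1.06359878e-04,
        7.06827952e-03,  3.45494743e-05]), 'eef_pos': array([ 176.10596115, -598.96687663,  197.26579467]), 'tcp_rot': array([[ 9.59428637e-01,  2.81951388e-01, -3.23826449e-04],
       [ 2.81951457e-01, -9.59426554e-01,  2.01572472e-03],
       [ 2.57648691e-04, -2.02524736e-03, -9.99997916e-01]]), 'wrist_force': array([-0.07765315, -0.10451749,  0.50250123]), 'ft_torque': array([ 0.01923926, -0.05210129, -0.00275202]), 'finger_gap': 85.90210180693836}
scene {'fx': 449.8498219051823, 'fy': 449.8498219051823, 'cx': 321.915604674214, 'cy': 202.00930023563456, 'distortion': array([-0.113951,  0.      ,  0.      ,  0.      ,  0.      ]), 'rvec': array([ 2.36753513,  0.82683119, -0.305023  ]), 'tvec': array([-424.38459505, -242.66185946, 1096.68758601])}
canister [(238.1, 248.0, 0.55)]
blue_corner [(275.8, 235.0, 0.62), (237.3, 249.0, 0.61), (257.7, 299.8, 0.31)]
yellow_corner [(222.1, 281.9, 0.74)]
yellow_mark [(259.7, 301.0, 0.93), (333.1, 131.5, 0.55)]
blue_mark [(308.1, 250.9, 0.91)]
white_canister [(332.0, 134.1, 0.88), (225.2, 279.7, 0.65)]
top {'fx': 446.67692539873127, 'fy': 446.67692539873127, 'cx': 315.6564986840697, 'cy': 195.11956209752665, 'distortion': array([-0.09704417,  0.        ,  0.        ,  0.        ,  0.        ]), 'rvec': array([ 2.18855964, -2.20387102,  0.05327158]), 'tvec': array([  23.55289071,  536.7652998 , 1096.38595346])}
canister []
blue_corner [(359.9, 200.9, 0.67)]
yellow_corner []
yellow_mark [(409.3, 181.1, 0.63)]
blue_mark [(353.9, 177.7, 0.65)]
white_canister []
```

View pics/scene0.png

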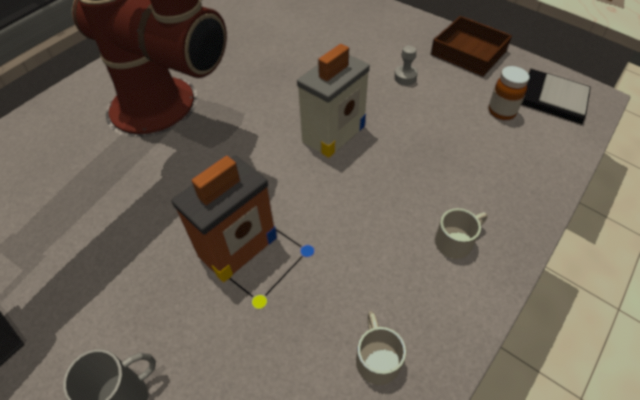

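View pics/top0.png

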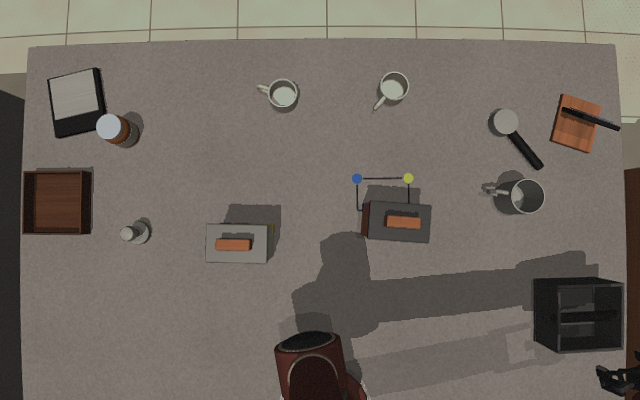

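The scene picture shows the copper canister at about (225,220), with the yellow dot at (260,302) and the blue dot at (307,251). The top picture shows the dots at (408,178) and (357,178). Next I'll zoom in.

```bash
python3 - <<'E'
import cv2
a=cv2.imread("pics/scene0.png")[140:320,160:330]; b=cv2.imread("pics/top0.png")[160:260,340:450]
cv2.imwrite("pics/sz.png",cv2.resize(a,None,fx=3.3,fy=3.3,interpolation=cv2.INTER_CUBIC))
cv2.imwrite("pics/tz.png",cv2.resize(b,None,fx=5,fy=5,interpolation=cv2.INTER_CUBIC))
E
```

```text
(no output)
```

View pics/sz.png

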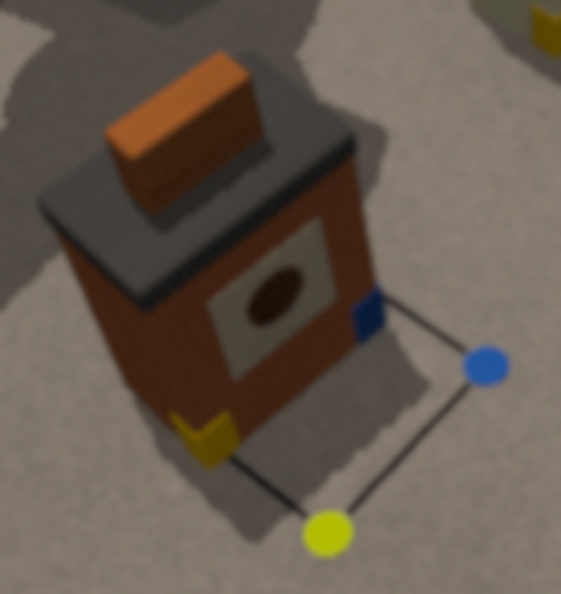

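View pics/tz.png

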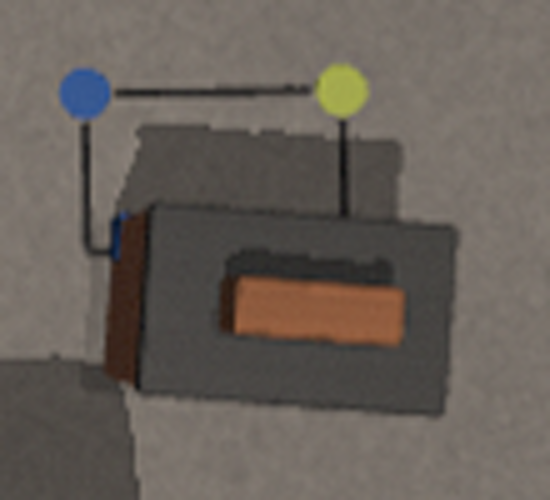

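```bash
cat > h.py <<'E'
import numpy as np, cv2
from scipy.optimize import least_squares
def proj(d,P):
    return cv2.projectPoints(np.float64(P).reshape(-1,3),d["rvec"],d["tvec"],K(d),d["distortion"])[0].reshape(-1,2)
def K(d): return np.array([[d["fx"],0,d["cx"]],[0,d["fy"],d["cy"]],[0,0,1]])
def ray(d,uv):
    n=cv2.undistortPoints(np.float64(uv).reshape(-1,1,2),K(d),d["distortion"]).reshape(2)
    R=cv2.Rodrigues(d["rvec"])[0]; v=R.T@np.array([n[0],n[1],1]); c=-R.T@d["tvec"]; return c,v
def onz(d,uv,z=0):
    c,v=ray(d,uv); return c+v*(z-c[2])/v[2]
def blob(d,lo,hi,box):
    h=cv2.cvtColor(d["pixels"],cv2.COLOR_RGB2HSV); m=cv2.inRange(h,lo,hi)
    x0,y0,x1,y1=box; mm=np.zeros_like(m); mm[y0:y1,x0:x1]=m[y0:y1,x0:x1]
    n,l,s,c=cv2.connectedComponentsWithStats(mm); i=1+np.argmax(s[1:,4]); return c[i],s[i,4]
E
python3 - <<'E'
from station import r
from h import *
S=r.capture("scene");T=r.capture("top")
Y=((25,150,120),(35,255,255)); B=((100,120,120),(125,255,255))
for d,n,yb,bb in((S,"s",(245,285,275,320),(290,235,325,265)),(T,"t",(395,165,425,190),(345,165,370,190))):
    for nm,c,b in(("Y",((22,90,120),(38,255,255)),yb),("B",B,bb)):
        p,a=blob(d,*c,b); print(n,nm,p,a,onz(d,p).round(1))
f=np.array
top=[((40,65,170),(152,205)),((40,-65,170),(457,228)),((-40,-65,170),(442,415)),((-40,65,170),(137,390)),((12,35,215),(236,277)),((12,-35,215),(405,290)),((-12,-35,215),(402,346)),((-12,35,215),(233,332))]
sc=[((40,-65,0),(210,467)),((40,65,0),(384,322)),((40,-65,170),(148,298)),((40,65,170),(355,137)),((-40,-65,170),(42,202)),((12,-35,215),(132,158)),((12,35,215),(250,75)),((-12,35,215),(222,53)),((-12,-35,215),(107,132))]
tp=f([p for _,p in top])/5-.4+f([340,160]); sp=f([p for _,p in sc])/3.3-.35+f([160,140])
def P(q,L):
    c,s=np.cos(q[2]),np.sin(q[2]); L=f(L,float); return np.c_[c*L[:,0]-s*L[:,1]+q[0],s*L[:,0]+c*L[:,1]+q[1],L[:,2]]
for w in((1,1),(1,0),(0,1)):
    fn=lambda q:np.r_[w[0]*(proj(T,P(q,[a for a,_ in top]))-tp).ravel(),w[1]*(proj(S,P(q,[a for a,_ in sc]))-sp).ravel()]
    o=least_squares(fn,[450,-150,0],loss="soft_l1"); q=o.x
    print(q[:2],np.degrees(q[2]),P(q,[(40,65,0),(40,-65,0)]).round(1)); print(fn(q).round(1))
E
```

```text
s Y [259.04639175 301.22164948] 194 [ 577.  -212.8    0. ]
s B [306.91071429 250.50892857] 112 [575.9 -82.9   0. ]
t Y [407.80722892 177.68674699] 83 [ 580.1 -213.5    0. ]
t B [356.5        178.11111111] 72 [579.8 -83.4   0. ]
[ 470.85490366 -158.56778931] -4.755061718030373 [[ 516.1  -97.1    0. ]
 [ 505.3 -226.7    0. ]]
[ 0.4  0.3 -0.3  0.2  0.2  0.2  0.8  0.7  0.  -0.1  0.3 -0.1  0.1  0.4
 -0.2  0.7  1.2  2.4  1.8  1.5 -1.9 -0.4  0.5 -1.1 -0.5 -0.5  0.8  1.
  2.  -0.1  0.5 -1.2 -1.3  0.4]
[ 471.46269821 -158.23315783] -5.076333486630716 [[ 517.1  -97.     0. ]
 [ 505.6 -226.5    0. ]]
[ 0.4 -0.2 -0.4  0.1 -0.1  0.   0.5  0.3 -0.1 -0.5  0.2 -0.3 -0.1  0.2
 -0.4  0.3  0.   0.   0.   0.  -0.  -0.   0.  -0.  -0.  -0.   0.   0.
  0.   0.   0.  -0.  -0.   0. ]
[ 469.99382833 -158.74418351] -4.192997363648646 [[ 514.6  -96.8    0. ]
 [ 505.1 -226.5    0. ]]
[ 0.   0.  -0.   0.   0.   0.   0.   0.   0.   0.   0.   0.   0.   0.
 -0.   0.   1.2  2.2  1.3  1.  -1.9 -0.6 -0.1 -1.6 -0.9 -0.3  0.5  0.9
  1.4 -0.4 -0.1 -1.4 -1.7  0.3]
```

```bash
cat > m.py <<'E'
import numpy as np, json, os
from scipy.spatial.transform import Rotation as Ro
def load(): 
    d=json.load(open("cmd.json")); return np.array(d["p"]),np.array(d["R"])
def save(p,R): json.dump({"p":list(map(float,p)),"R":np.array(R).tolist()},open("cmd.json","w"))
def down(h): # tool down, x axis heading h deg
    c,s=np.cos(np.radians(h)),np.sin(np.radians(h)); return np.array([[c,s,0],[s,-c,0],[0,0,-1.]])
def rel(p0,R0,p,R):
    return np.r_[R0.T@(np.array(p)-p0)/10, Ro.from_matrix(R0.T@R).as_rotvec()]
def app(row): # update cmd with an executed last row
    p,R=load(); row=np.array(row,float); save(p+R@row[:3]*10, R@Ro.from_rotvec(row[3:]).as_matrix())
if not os.path.exists("cmd.json"): save([176.198,-599.629,198.504],down(16.375))
E
python3 - <<'E'
from m import *
p,R=load()
print(rel(p,R,[470.9,-158.6,300],down(90-4.8)).round(3))
E
```

```text
[ 40.708 -34.006 -10.15    0.      0.     -1.201]
```

>>> {"method": "step_arm", "body": {
  "plan": [
    {"tz": -5},
    {"tz": -10.15},
    {"tx": 4,"ty": -3.4,"tz": -10.15,"wz": -0.12},
    {"tx": 8,"ty": -6.8,"tz": -10.15,"wz": -0.24},
    {"tx": 11.8,"ty": -9.9,"tz": -10.15,"wz": -0.36},
    {"tx": 15.6,"ty": -13,"tz": -10.15,"wz": -0.48},
    {"tx": 19.4,"ty": -16.2,"tz": -10.15,"wz": -0.6},
    {"tx": 23.2,"ty": -19.4,"tz": -10.15,"wz": -0.72},
    {"tx": 27,"ty": -22.6,"tz": -10.15,"wz": -0.84},
    {"tx": 30,"ty": -25,"tz": -10.15,"wz": -0.96}
  ],
  "fingers": 100
}}

```text
invalid input
```

>>> {"method": "step_arm", "body": {
  "plan": [
    {"tx": 0,"ty": 0,"tz": -5,"wx": 0,"wy": 0,"wz": 0},
    {"tx": 0,"ty": 0,"tz": -10.15,"wx": 0,"wy": 0,"wz": 0},
    {"tx": 4,"ty": -3.4,"tz": -10.15,"wx": 0,"wy": 0,"wz": -0.12},
    {"tx": 8,"ty": -6.8,"tz": -10.15,"wx": 0,"wy": 0,"wz": -0.24},
    {"tx": 11.8,"ty": -9.9,"tz": -10.15,"wx": 0,"wy": 0,"wz": -0.36},
    {"tx": 15.6,"ty": -13,"tz": -10.15,"wx": 0,"wy": 0,"wz": -0.48},
    {"tx": 19.4,"ty": -16.2,"tz": -10.15,"wx": 0,"wy": 0,"wz": -0.6},
    {"tx": 23.2,"ty": -19.4,"tz": -10.15,"wx": 0,"wy": 0,"wz": -0.72},
    {"tx": 27,"ty": -22.6,"tz": -10.15,"wx": 0,"wy": 0,"wz": -0.84},
    {"tx": 30,"ty": -25,"tz": -10.15,"wx": 0,"wy": 0,"wz": -0.96}
  ],
  "fingers": 100
}}

```text
clock: 1.8
eef_pos: [394.5, -272.9, 300.4]
tcp_rot: [[0.314, 0.949, 0.001], [0.95, -0.314, -0.0], [-0.0, 0.001, -1.0]]
wrist_force: [0.7, -0.4, 0.9]
finger_gap: 85.5
```

```bash
python3 - <<'E'
from m import *
app([30,-25,-10.15,0,0,-.96])
p,R=load();print(p,R.round(3))
print(rel(p,R,[470.9,-158.6,300],down(90-4.8)).round(3))
E
```

```text
[ 393.5484108  -275.19287543  300.004     ] [[ 0.319  0.948  0.   ]
 [ 0.948 -0.319  0.   ]
 [ 0.     0.    -1.   ]]
[13.519  3.607  0.     0.     0.    -0.241]
```

>>> {"method": "step_arm", "body": {
  "plan": [
    {"tx": 4.5,"ty": 1.2,"tz": 0,"wx": 0,"wy": 0,"wz": -0.08},
    {"tx": 9,"ty": 2.4,"tz": 0,"wx": 0,"wy": 0,"wz": -0.16},
    {"tx": 13.52,"ty": 3.61,"tz": 0,"wx": 0,"wy": 0,"wz": -0.241},
    {"tx": 13.52,"ty": 3.61,"tz": 0,"wx": 0,"wy": 0,"wz": -0.241},
    {"tx": 13.52,"ty": 3.61,"tz": 0,"wx": 0,"wy": 0,"wz": -0.241},
    {"tx": 13.52,"ty": 3.61,"tz": 0,"wx": 0,"wy": 0,"wz": -0.241}
  ]
}}

```text
clock: 2.4
eef_pos: [470.6, -159.2, 300.0]
tcp_rot: [[0.085, 0.996, -0.0], [0.996, -0.085, -0.0], [-0.0, -0.0, -1.0]]
wrist_force: [-0.5, -0.5, -0.2]
finger_gap: 85.2
```

```bash
python3 - <<'E'
from m import *
from h import *
from station import r
app([13.52,3.61,0,0,0,-.241])
p,R=load();print("cmd",p,R.round(3).tolist())
s=r.get_state();print(s["clock"],s["eef_pos"],s["tcp_rot"].round(4).tolist(),s["wrist_force"])
d=r.capture("wrist");cv2.imwrite("pics/w1.png",d["pixels"][:,:,::-1])
print({k:v for k,v in d.items() if k!="pixels"})
E
```

```text
cmd [ 470.92899384 -158.59744084  300.004     ] [[0.084, 0.996, 0.0], [0.996, -0.084, 0.0], [0.0, 0.0, -1.0]]
2.4 [ 470.62093167 -159.16186504  300.03917489] [[0.0849, 0.9964, -0.0002], [0.9964, -0.0849, -0.0004], [-0.0004, -0.0001, -1.0]] [-0.51849779 -0.51256295 -0.22363026]
{'fx': 334.78876168159786, 'fy': 334.78876168159786, 'cx': 323.76216998847815, 'cy': 204.3389208145554, 'distortion': array([-0.02301183,  0.        ,  0.        ,  0.        ,  0.        ]), 'tool_from_camera': array([[-1.01089908e-03, -9.56036584e-01, -2.93245680e-01,
         7.44100252e+01],
       [ 9.99999447e-01, -1.05144233e-03, -1.93734575e-05,
        -9.90000017e-01],
       [-2.89809188e-04, -2.93245537e-01,  9.56037118e-01,
        -1.76372989e+02],
       [ 0.00000000e+00,  0.00000000e+00,  0.00000000e+00,
         1.00000000e+00]])}
```

View pics/w1.png

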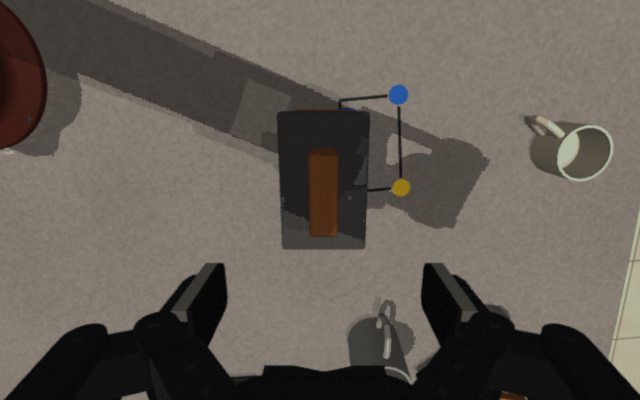

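Wrist view: the copper canister lies between the fingers, its lid corners at (278,111), (369,112), (365,248) and (282,248). The blue dot is at (398,95) and the yellow dot at (400,187).

```bash
python3 - <<'E'
import cv2
b=cv2.imread("pics/w1.png")[80:260,260:420]
cv2.imwrite("pics/w1z.png",cv2.resize(b,None,fx=3.3,fy=3.3,interpolation=cv2.INTER_CUBIC))
E
```

```text
(no output)
```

View pics/w1z.png

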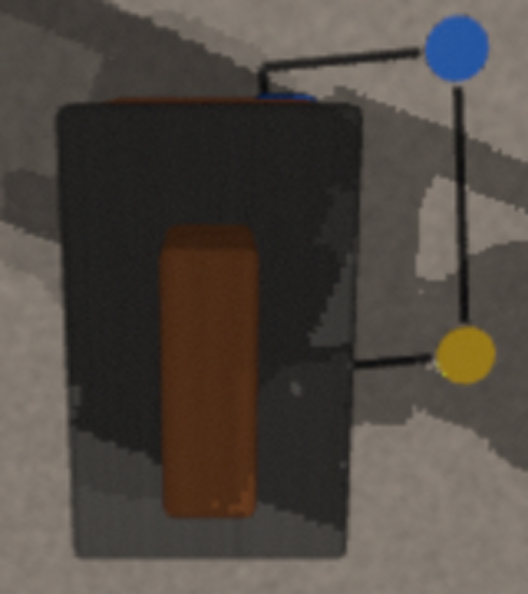

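```bash
cat > wc.py <<'E'
from h import *
def wristcam(d,p,R):
    Tw=np.eye(4);Tw[:3,:3]=R;Tw[:3,3]=p
    M=np.linalg.inv(Tw@d["tool_from_camera"])
    d=dict(d);d["rvec"]=cv2.Rodrigues(M[:3,:3])[0];d["tvec"]=M[:3,3]; return d
E
python3 - <<'E'
from wc import *; from station import r
s=r.get_state(); d=wristcam(r.capture("wrist"),s["eef_pos"],s["tcp_rot"])
f=np.array
z=lambda u:f(u)/3.3-.35+f([260,80])
print("B",onz(d,z((457,48))),"Y",onz(d,z((466,354))))
L=f([(-40,65,170),(40,65,170),(40,-65,170),(-40,-65,170),(-12,35,215),(12,35,215),(12,-35,215),(-12,-35,215)],float)
px=z([(57,104),(362,104),(346,556),(75,557),(161,248),(258,248),(254,517),(163,517)])
def P(q):
    c,s=np.cos(q[2]),np.sin(q[2]); return np.c_[c*L[:,0]-s*L[:,1]+q[0],s*L[:,0]+c*L[:,1]+q[1],L[:,2]]
fn=lambda q:(proj(d,P(q))-px).ravel()
o=least_squares(fn,[470,-158,-.08]); print(o.x,np.degrees(o.x[2]),fn(o.x).round(1))
fn2=lambda q:fn(q)[8:]
o=least_squares(fn2,[470,-158,-.08]); print(o.x,np.degrees(o.x[2]),fn2(o.x).round(1))
E
```

```text
B [577.36141065 -84.0176865    0.        ] Y [ 578.29674889 -214.15041115    0.        ]
[ 4.68988223e+02 -1.58879278e+02 -8.65220656e-02] -4.9573491961476925 [ 1.   1.2 -1.   1.2 -1.2 -0.8  0.7 -1.1 -0.8 -1.   0.6 -1.   0.8  0.6
 -0.2  0.6]
[ 4.68880379e+02 -1.59092876e+02 -9.07125203e-02] -5.197444563780187 [-0.7 -0.8  0.7 -0.7  0.5  0.9 -0.4  0.8]
```

>>> {"method": "step_arm", "body": {
  "plan": [
    {"tx": 0,"ty": -0.12,"tz": 3,"wx": 0,"wy": 0,"wz": 0},
    {"tx": 0,"ty": -0.12,"tz": 6,"wx": 0,"wy": 0,"wz": 0},
    {"tx": 0,"ty": -0.12,"tz": 9,"wx": 0,"wy": 0,"wz": 0},
    {"tx": 0,"ty": -0.12,"tz": 11,"wx": 0,"wy": 0,"wz": 0},
    {"tx": 0,"ty": -0.12,"tz": 12.2,"wx": 0,"wy": 0,"wz": 0},
    {"tx": 0,"ty": -0.12,"tz": 12.2,"wx": 0,"wy": 0,"wz": 0},
    {"tx": 0,"ty": -0.12,"tz": 12.2,"wx": 0,"wy": 0,"wz": 0}
  ]
}}

```text
clock: 3.2
eef_pos: [470.0, -159.2, 179.0]
tcp_rot: [[0.085, 0.996, 0.001], [0.996, -0.085, -0.001], [-0.0, 0.001, -1.0]]
wrist_force: [-0.0, 0.1, 0.2]
finger_gap: 85.0
```

>>> {"method": "step_arm", "body": {
  "plan": [
    {"tx": 0,"ty": 0,"tz": 0,"wx": 0,"wy": 0,"wz": 0},
    {"tx": 0,"ty": 0,"tz": 0,"wx": 0,"wy": 0,"wz": 0},
    {"tx": 0,"ty": 0,"tz": 0,"wx": 0,"wy": 0,"wz": 0},
    {"tx": 0,"ty": 0,"tz": 0,"wx": 0,"wy": 0,"wz": 0},
    {"tx": 0,"ty": 0,"tz": 0,"wx": 0,"wy": 0,"wz": 0},
    {"tx": 0,"ty": 0,"tz": 0,"wx": 0,"wy": 0,"wz": 0},
    {"tx": 0,"ty": 0,"tz": 0,"wx": 0,"wy": 0,"wz": 0},
    {"tx": 0,"ty": 0,"tz": 0,"wx": 0,"wy": 0,"wz": 0},
    {"tx": 0,"ty": 0,"tz": 0,"wx": 0,"wy": 0,"wz": 0},
    {"tx": 0,"ty": 0,"tz": 0,"wx": 0,"wy": 0,"wz": 0}
  ],
  "fingers": 0
}}

```text
clock: 4.2
eef_pos: [470.1, -158.6, 178.8]
tcp_rot: [[0.084, 0.996, 0.001], [0.996, -0.084, -0.0], [-0.0, 0.001, -1.0]]
wrist_force: [-0.4, 1.8, 5.0]
finger_gap: 21.2
```

```bash
python3 - <<'E'
from m import *
from station import r
app([0,-.12,12.2,0,0,0])
p,R=load();print("cmd",p,R.round(3).tolist())
s=r.get_state();print(s["clock"],s["eef_pos"],s["tcp_rot"].round(4).tolist(),s["wrist_force"],s["ft_torque"],s["finger_gap"])
E
```

```text
cmd [ 469.73322482 -158.49676094  178.004     ] [[0.084, 0.996, 0.0], [0.996, -0.084, 0.0], [0.0, 0.0, -1.0]]
4.2 [ 470.12972874 -158.58196228  178.77482353] [[0.0839, 0.9965, 0.0011], [0.9965, -0.0839, -0.0003], [-0.0002, 0.0011, -1.0]] [-0.35237479  1.78160964  5.02937925] [ 0.20136972  0.05035981 -0.01133481] 21.20701306034515
```

```bash
cat > plan.py <<'E'
from m import *
from h import *
yaw0=-4.9
def can(pl,world,yaw,pitch,roll):
    R=Ro.from_euler("ZYX",[yaw,pitch,roll],degrees=True).as_matrix()
    loc=np.array([40,65,0.]) if pl=="b" else np.array([40,-65,0.])
    return np.array(world)-R@loc,R
c0=np.array([469.8,-158.7,0]);Rc0=Ro.from_euler("Z",yaw0,degrees=True).as_matrix()
B0=c0+Rc0@[40,65,0]; YM=np.array([578.4,-213.5,0]); BM=np.array([577.6,-83.5,0])
G=(Rc0.T@(np.array([469.73,-158.5,178.0])-c0), Rc0.T@down(90-4.825))
def tool(pc,Rc): return pc+Rc@G[0], Rc@G[1]
def emit(L):
    p,R=load()
    print("[")
    for q in L:
        v=rel(p,R,*tool(*can(*q)))
        print("{"+", ".join(f'"{k}": {x:.{n}f}' for k,x,n in zip(["tx","ty","tz","wx","wy","wz"],v,[2,2,2,3,3,3]))+"},")
    print("]")
E
python3 - <<'E'
from plan import *
emit([("b",B0,yaw0,.75*i,0) for i in range(1,11)])
E
```

```text
[
{"tx": -0.00, "ty": 0.23, "tz": -0.05, "wx": 0.013, "wy": 0.000, "wz": 0.000},
{"tx": -0.00, "ty": 0.47, "tz": -0.10, "wx": 0.026, "wy": 0.000, "wz": 0.000},
{"tx": -0.00, "ty": 0.70, "tz": -0.14, "wx": 0.039, "wy": 0.000, "wz": 0.000},
{"tx": -0.00, "ty": 0.94, "tz": -0.19, "wx": 0.052, "wy": 0.000, "wz": 0.000},
{"tx": -0.00, "ty": 1.17, "tz": -0.22, "wx": 0.065, "wy": 0.000, "wz": 0.000},
{"tx": -0.00, "ty": 1.41, "tz": -0.26, "wx": 0.079, "wy": 0.000, "wz": 0.000},
{"tx": -0.00, "ty": 1.65, "tz": -0.29, "wx": 0.092, "wy": 0.000, "wz": 0.000},
{"tx": -0.00, "ty": 1.88, "tz": -0.32, "wx": 0.105, "wy": 0.000, "wz": 0.000},
{"tx": -0.00, "ty": 2.12, "tz": -0.35, "wx": 0.118, "wy": 0.000, "wz": 0.000},
{"tx": -0.00, "ty": 2.36, "tz": -0.37, "wx": 0.131, "wy": 0.000, "wz": 0.000},
]
```

>>> {"method": "step_arm", "body": {
  "plan": [
    {"tx": 0,"ty": 0.23,"tz": -0.05,"wx": 0.013,"wy": 0,"wz": 0},
    {"tx": 0,"ty": 0.47,"tz": -0.1,"wx": 0.026,"wy": 0,"wz": 0},
    {"tx": 0,"ty": 0.7,"tz": -0.14,"wx": 0.039,"wy": 0,"wz": 0},
    {"tx": 0,"ty": 0.94,"tz": -0.19,"wx": 0.052,"wy": 0,"wz": 0},
    {"tx": 0,"ty": 1.17,"tz": -0.22,"wx": 0.065,"wy": 0,"wz": 0}
  ]
}}

```text
clock: 4.7
eef_pos: [481.4, -159.6, 180.9]
tcp_rot: [[0.084, 0.994, -0.065], [0.996, -0.084, 0.005], [-0.0, -0.066, -0.998]]
wrist_force: [-2.7, 0.5, 5.5]
finger_gap: 21.0
```

```bash
cat > st.py <<'E'
from plan import *
from station import r
s=r.get_state(); p,R=load()
print("cmd",p.round(2)); print(round(s["clock"],2),s["eef_pos"].round(2),"F",s["wrist_force"].round(1),"M",s["ft_torque"].round(2),"gap",round(s["finger_gap"],1))
def measured_can():
    Rg=s["tcp_rot"]; Rc=Rg@G[1].T; pc=s["eef_pos"]-Rc@G[0]
    return pc,Rc
pc,Rc=measured_can()
print("can ypr",Ro.from_matrix(Rc).as_euler("ZYX",degrees=True).round(2),"blue",(pc+Rc@[40,65,0]).round(1),"yellow",(pc+Rc@[40,-65,0]).round(1))
E
python3 - <<'E'
from m import *
app([0,1.17,-.22,.065,0,0])
import st
from plan import *
emit([("b",B0,yaw0,3.75+1.25*i,0) for i in range(1,10)])
E
```

```text
cmd [ 481.39 -159.48  180.2 ]
4.7 [ 481.44 -159.58  180.86] F [-2.7  0.5  5.5] M [0.13 0.27 0.03] gap 21.0
can ypr [-4.89  3.76 -0.02] blue [515.2 -97.5   0.6] yellow [ 504.1 -227.     0.6]
[
{"tx": -0.00, "ty": 0.39, "tz": -0.09, "wx": 0.022, "wy": 0.000, "wz": 0.000},
{"tx": -0.00, "ty": 0.78, "tz": -0.16, "wx": 0.044, "wy": 0.000, "wz": 0.000},
{"tx": -0.00, "ty": 1.18, "tz": -0.23, "wx": 0.066, "wy": 0.000, "wz": 0.000},
{"tx": -0.00, "ty": 1.57, "tz": -0.28, "wx": 0.088, "wy": 0.000, "wz": 0.000},
{"tx": -0.01, "ty": 1.96, "tz": -0.33, "wx": 0.110, "wy": 0.000, "wz": 0.000},
{"tx": -0.01, "ty": 2.36, "tz": -0.37, "wx": 0.131, "wy": 0.000, "wz": 0.000},
{"tx": -0.01, "ty": 2.76, "tz": -0.41, "wx": 0.153, "wy": 0.000, "wz": 0.000},
{"tx": -0.01, "ty": 3.15, "tz": -0.43, "wx": 0.175, "wy": 0.000, "wz": 0.000},
{"tx": -0.01, "ty": 3.55, "tz": -0.44, "wx": 0.197, "wy": 0.000, "wz": 0.000},
]
```

>>> {"method": "step_arm", "body": {
  "plan": [
    {"tx": 0,"ty": 0.39,"tz": -0.09,"wx": 0.022,"wy": 0,"wz": 0},
    {"tx": 0,"ty": 0.78,"tz": -0.16,"wx": 0.044,"wy": 0,"wz": 0},
    {"tx": 0,"ty": 1.18,"tz": -0.23,"wx": 0.066,"wy": 0,"wz": 0},
    {"tx": 0,"ty": 1.57,"tz": -0.28,"wx": 0.088,"wy": 0,"wz": 0},
    {"tx": 0,"ty": 1.96,"tz": -0.33,"wx": 0.11,"wy": 0,"wz": 0},
    {"tx": 0,"ty": 2.36,"tz": -0.37,"wx": 0.131,"wy": 0,"wz": 0},
    {"tx": 0,"ty": 2.76,"tz": -0.41,"wx": 0.153,"wy": 0,"wz": 0},
    {"tx": 0,"ty": 3.15,"tz": -0.43,"wx": 0.175,"wy": 0,"wz": 0},
    {"tx": 0,"ty": 3.55,"tz": -0.44,"wx": 0.197,"wy": 0,"wz": 0},
    {"tx": 0,"ty": 3.55,"tz": -0.44,"wx": 0.197,"wy": 0,"wz": 0}
  ]
}}

```text
clock: 5.7
eef_pos: [518.0, -162.7, 182.8]
tcp_rot: [[0.084, 0.962, -0.258], [0.997, -0.081, 0.021], [-0.0, -0.259, -0.966]]
wrist_force: [0.0, 0.4, 5.9]
finger_gap: 21.3
```

```bash
python3 - <<'E'
from m import *
app([0,3.55,-.44,.197,0,0])
import st
from st import r
import cv2
for c in("scene","wrist"):
    d=r.capture(c);cv2.imwrite(f"pics/{c}2.png",d["pixels"][:,:,::-1])
a=cv2.imread("pics/scene2.png")[130:320,160:360]
cv2.imwrite("pics/scene2z.png",cv2.resize(a,None,fx=3,fy=3,interpolation=cv2.INTER_CUBIC))
E
```

```text
cmd [ 516.98 -162.47  182.29]
5.7 [ 517.96 -162.69  182.83] F [0.  0.4 5.9] M [ 0.12  0.12 -0.03] gap 21.3
can ypr [-4.88 15.01 -0.04] blue [ 5.161e+02 -9.760e+01  5.000e-01] yellow [ 505.1 -227.1    0.6]
```

View pics/scene2z.png

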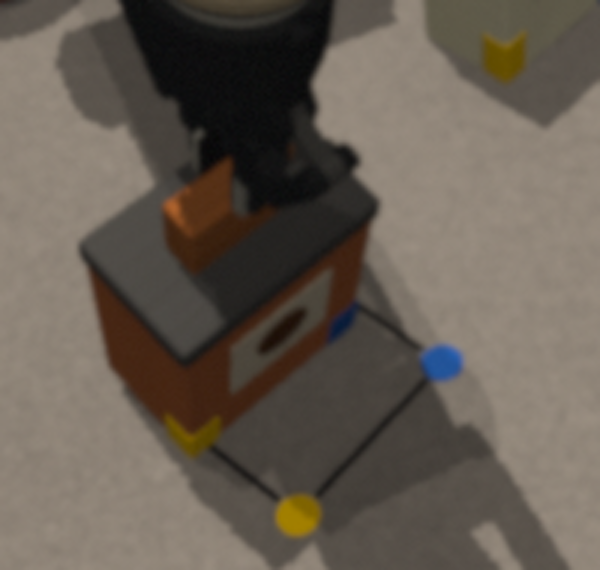

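View pics/wrist2.png

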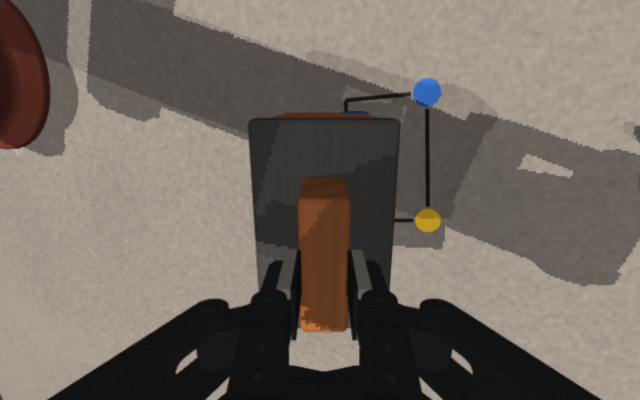

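```bash
python3 - <<'E'
from plan import *
emit([("b",B0+[0.5,0,.05*i],yaw0,15,-.6*i) for i in range(1,5)])
E
```

```text
[
{"tx": 0.18, "ty": 0.05, "tz": -0.09, "wx": -0.000, "wy": -0.010, "wz": 0.000},
{"tx": 0.37, "ty": 0.05, "tz": -0.16, "wx": -0.000, "wy": -0.021, "wz": 0.000},
{"tx": 0.56, "ty": 0.05, "tz": -0.23, "wx": -0.000, "wy": -0.031, "wz": 0.000},
{"tx": 0.75, "ty": 0.05, "tz": -0.29, "wx": -0.000, "wy": -0.041, "wz": 0.000},
]
```

>>> {"method": "step_arm", "body": {
  "plan": [
    {"tx": 0.18,"ty": 0.01,"tz": -0.08,"wx": 0,"wy": -0.01,"wz": 0},
    {"tx": 0.37,"ty": 0.03,"tz": -0.16,"wx": 0,"wy": -0.021,"wz": 0},
    {"tx": 0.56,"ty": 0.05,"tz": -0.23,"wx": 0,"wy": -0.031,"wz": 0},
    {"tx": 0.75,"ty": 0.05,"tz": -0.29,"wx": 0,"wy": -0.041,"wz": 0},
    {"tx": 0.75,"ty": 0.05,"tz": -0.29,"wx": 0,"wy": -0.041,"wz": 0}
  ]
}}

```text
clock: 6.3
eef_pos: [518.8, -154.7, 184.8]
tcp_rot: [[0.072, 0.962, -0.262], [0.997, -0.08, -0.02], [-0.04, -0.259, -0.965]]
wrist_force: [0.5, -3.6, 2.6]
finger_gap: 21.6
```

```bash
python3 - <<'E'
from m import *
app([0.75,.05,-.29,0,-.041,0])
import st
from st import r
import cv2
d=r.capture("scene");cv2.imwrite(f"pics/s3.png",cv2.resize(d["pixels"][130:320,160:360,::-1],None,fx=3,fy=3,interpolation=cv2.INTER_CUBIC))
E
```

```text
cmd [ 518.84 -155.1   184.96]
6.3 [ 518.8  -154.7   184.84] F [ 0.5 -3.6  2.6] M [-0.43 -0.05  0.15] gap 21.6
can ypr [-4.85 15.02 -2.4 ] blue [ 5.156e+02 -9.690e+01  1.000e-01] yellow [ 506.  -226.5    5.3]
```

View pics/s3.png

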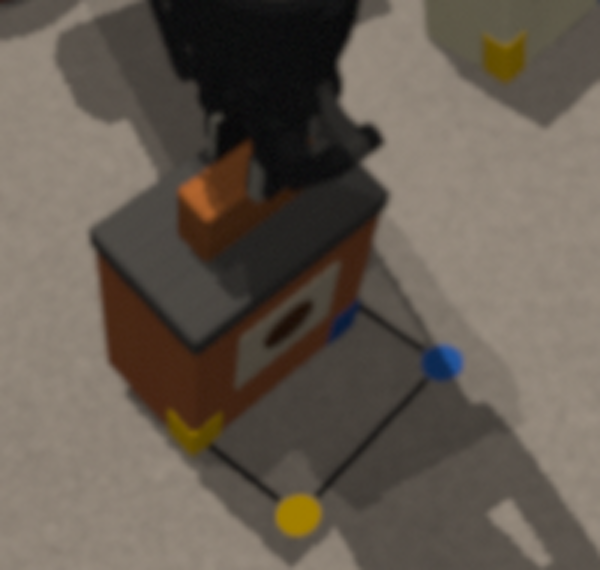

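```bash
python3 - <<'E'
from plan import *
emit([("b",B0+[.5,0,.2],yaw0+1.65*i,15,-2.4) for i in range(1,11)])
E
```

```text
[
{"tx": 0.02, "ty": 0.15, "tz": -0.04, "wx": -0.001, "wy": -0.008, "wz": -0.028},
{"tx": 0.05, "ty": 0.31, "tz": -0.09, "wx": -0.002, "wy": -0.015, "wz": -0.055},
{"tx": 0.08, "ty": 0.47, "tz": -0.13, "wx": -0.004, "wy": -0.023, "wz": -0.083},
{"tx": 0.12, "ty": 0.63, "tz": -0.18, "wx": -0.005, "wy": -0.030, "wz": -0.111},
{"tx": 0.16, "ty": 0.78, "tz": -0.22, "wx": -0.006, "wy": -0.038, "wz": -0.139},
{"tx": 0.21, "ty": 0.94, "tz": -0.26, "wx": -0.007, "wy": -0.045, "wz": -0.167},
{"tx": 0.26, "ty": 1.09, "tz": -0.30, "wx": -0.008, "wy": -0.053, "wz": -0.194},
{"tx": 0.32, "ty": 1.24, "tz": -0.35, "wx": -0.009, "wy": -0.060, "wz": -0.222},
{"tx": 0.38, "ty": 1.39, "tz": -0.39, "wx": -0.010, "wy": -0.068, "wz": -0.250},
{"tx": 0.44, "ty": 1.54, "tz": -0.43, "wx": -0.012, "wy": -0.075, "wz": -0.278},
]
```

>>> {"method": "step_arm", "body": {
  "plan": [
    {"tx": 0.02,"ty": 0.15,"tz": -0.04,"wx": -0.001,"wy": -0.008,"wz": -0.028},
    {"tx": 0.05,"ty": 0.31,"tz": -0.09,"wx": -0.002,"wy": -0.015,"wz": -0.055},
    {"tx": 0.08,"ty": 0.47,"tz": -0.13,"wx": -0.004,"wy": -0.023,"wz": -0.083},
    {"tx": 0.12,"ty": 0.63,"tz": -0.18,"wx": -0.005,"wy": -0.03,"wz": -0.111},
    {"tx": 0.16,"ty": 0.78,"tz": -0.22,"wx": -0.006,"wy": -0.038,"wz": -0.139},
    {"tx": 0.21,"ty": 0.94,"tz": -0.26,"wx": -0.007,"wy": -0.045,"wz": -0.167}
  ]
}}

```text
clock: 6.95
eef_pos: [528.7, -153.5, 184.6]
tcp_rot: [[-0.102, 0.962, -0.254], [0.994, 0.088, -0.064], [-0.039, -0.259, -0.965]]
wrist_force: [-0.7, -2.2, -1.1]
finger_gap: 21.4
```

```bash
python3 - <<'E'
from m import *
app([.21,.94,-.26,-.007,-.045,-.167])
import st
from plan import *
emit([("b",B0+[.5,0,.2],5+1.95*i,15,-2.4) for i in range(1,11)])
E
```

```text
cmd [ 528.72 -153.72  184.95]
6.95 [ 528.69 -153.51  184.58] F [-0.7 -2.2 -1.1] M [-0.3  -0.04  0.14] gap 21.4
can ypr [ 5.18 15.03 -2.35] blue [ 5.154e+02 -9.700e+01 -2.000e-01] yellow [ 528.5 -226.3    5. ]
[
{"tx": 0.03, "ty": 0.18, "tz": -0.05, "wx": -0.001, "wy": -0.009, "wz": -0.032},
{"tx": 0.06, "ty": 0.37, "tz": -0.10, "wx": -0.003, "wy": -0.018, "wz": -0.065},
{"tx": 0.10, "ty": 0.56, "tz": -0.16, "wx": -0.004, "wy": -0.027, "wz": -0.098},
{"tx": 0.15, "ty": 0.74, "tz": -0.21, "wx": -0.005, "wy": -0.035, "wz": -0.131},
{"tx": 0.21, "ty": 0.92, "tz": -0.26, "wx": -0.007, "wy": -0.044, "wz": -0.164},
{"tx": 0.27, "ty": 1.10, "tz": -0.31, "wx": -0.008, "wy": -0.053, "wz": -0.197},
{"tx": 0.33, "ty": 1.28, "tz": -0.36, "wx": -0.010, "wy": -0.062, "wz": -0.230},
{"tx": 0.41, "ty": 1.46, "tz": -0.41, "wx": -0.011, "wy": -0.071, "wz": -0.262},
{"tx": 0.49, "ty": 1.63, "tz": -0.46, "wx": -0.012, "wy": -0.080, "wz": -0.295},
{"tx": 0.57, "ty": 1.80, "tz": -0.51, "wx": -0.014, "wy": -0.088, "wz": -0.328},
]
```

>>> {"method": "step_arm", "body": {
  "plan": [
    {"tx": 0.03,"ty": 0.18,"tz": -0.01,"wx": -0.001,"wy": -0.009,"wz": -0.032},
    {"tx": 0.06,"ty": 0.37,"tz": -0.06,"wx": -0.003,"wy": -0.018,"wz": -0.065},
    {"tx": 0.1,"ty": 0.56,"tz": -0.11,"wx": -0.004,"wy": -0.027,"wz": -0.098},
    {"tx": 0.15,"ty": 0.74,"tz": -0.16,"wx": -0.005,"wy": -0.035,"wz": -0.131},
    {"tx": 0.21,"ty": 0.92,"tz": -0.21,"wx": -0.007,"wy": -0.044,"wz": -0.164}
  ]
}}

```text
clock: 7.45
eef_pos: [537.9, -150.5, 184.3]
tcp_rot: [[-0.269, 0.933, -0.239], [0.962, 0.25, -0.106], [-0.039, -0.259, -0.965]]
wrist_force: [-0.6, -1.4, -0.4]
finger_gap: 21.4
```

```bash
python3 - <<'E'
from m import *
app([.21,.92,-.21,-.007,-.044,-.164])
import st
from plan import *
import cv2
from station import r
d=r.capture("scene");cv2.imwrite(f"pics/s4.png",cv2.resize(d["pixels"][130:320,160:360,::-1],None,fx=3,fy=3,interpolation=cv2.INTER_CUBIC))
emit([("b",B0+[.5,0,-.4],14.75+1.95*i,15,-2.4) for i in range(1,8)])
E
```

```text
cmd [ 537.89 -150.71  184.51]
7.45 [ 537.95 -150.54  184.29] F [-0.6 -1.4 -0.4] M [-0.2   0.    0.15] gap 21.4
can ypr [14.94 15.   -2.36] blue [ 5.154e+02 -9.710e+01 -4.000e-01] yellow [ 550.2 -222.3    4.7]
[
{"tx": 0.02, "ty": 0.20, "tz": -0.04, "wx": -0.001, "wy": -0.009, "wz": -0.033},
{"tx": 0.06, "ty": 0.39, "tz": -0.09, "wx": -0.002, "wy": -0.018, "wz": -0.066},
{"tx": 0.10, "ty": 0.58, "tz": -0.15, "wx": -0.004, "wy": -0.027, "wz": -0.098},
{"tx": 0.15, "ty": 0.76, "tz": -0.20, "wx": -0.005, "wy": -0.035, "wz": -0.131},
{"tx": 0.20, "ty": 0.94, "tz": -0.25, "wx": -0.007, "wy": -0.044, "wz": -0.164},
{"tx": 0.26, "ty": 1.12, "tz": -0.30, "wx": -0.008, "wy": -0.053, "wz": -0.197},
{"tx": 0.33, "ty": 1.30, "tz": -0.35, "wx": -0.009, "wy": -0.062, "wz": -0.230},
]
```

View pics/s4.png

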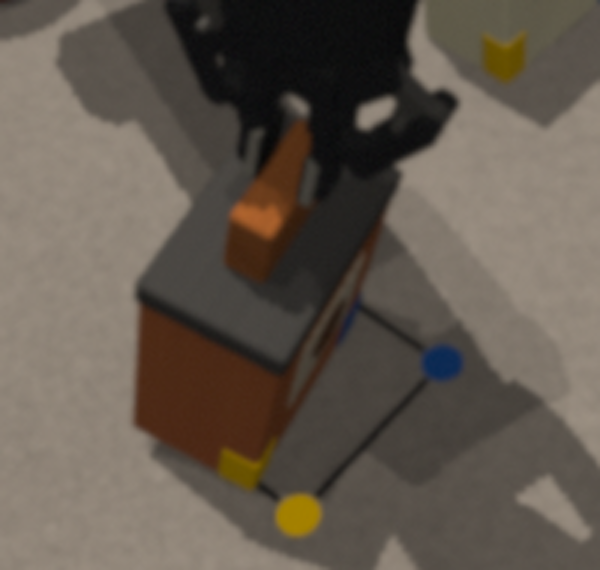

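>>> {"method": "step_arm", "body": {
  "plan": [
    {"tx": 0.02,"ty": 0.2,"tz": -0.02,"wx": -0.001,"wy": -0.009,"wz": -0.033},
    {"tx": 0.06,"ty": 0.39,"tz": -0.06,"wx": -0.002,"wy": -0.018,"wz": -0.066},
    {"tx": 0.1,"ty": 0.58,"tz": -0.11,"wx": -0.004,"wy": -0.027,"wz": -0.098},
    {"tx": 0.15,"ty": 0.76,"tz": -0.16,"wx": -0.005,"wy": -0.035,"wz": -0.131},
    {"tx": 0.2,"ty": 0.94,"tz": -0.21,"wx": -0.007,"wy": -0.044,"wz": -0.164},
    {"tx": 0.26,"ty": 1.12,"tz": -0.26,"wx": -0.008,"wy": -0.053,"wz": -0.197},
    {"tx": 0.33,"ty": 1.3,"tz": -0.31,"wx": -0.009,"wy": -0.062,"wz": -0.23},
    {"tx": 0.33,"ty": 1.3,"tz": -0.31,"wx": -0.009,"wy": -0.062,"wz": -0.23}
  ]
}}

```text
clock: 8.3
eef_pos: [549.9, -143.6, 183.9]
tcp_rot: [[-0.487, 0.848, -0.208], [0.872, 0.462, -0.16], [-0.04, -0.259, -0.965]]
wrist_force: [-0.1, -1.5, -1.2]
finger_gap: 21.1
```

```bash
python3 - <<'E'
from m import *
app([.33,1.3,-.31,-.009,-.062,-.23])
import st
from plan import *
import cv2
from station import r
for n in("scene","top"):
    d=r.capture(n);x,y=(160,130) if n=="scene" else (330,150)
    cv2.imwrite(f"pics/{n}5.png",cv2.resize(d["pixels"][y:y+(190 if n=="scene" else 110),x:x+(200 if n=="scene" else 130),::-1],None,fx=3 if n=="scene" else 5,fy=3 if n=="scene" else 5,interpolation=cv2.INTER_CUBIC))
E
```

```text
cmd [ 549.89 -143.99  184.01]
8.3 [ 549.93 -143.58  183.92] F [-0.1 -1.5 -1.2] M [-0.13  0.    0.13] gap 21.1
can ypr [28.51 15.02 -2.39] blue [515.5 -97.   -0.8] yellow [ 578.7 -210.5    4.4]
```

View pics/scene5.png

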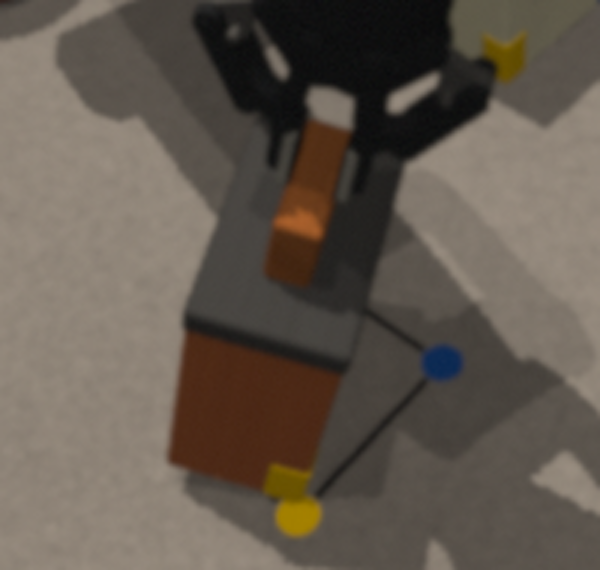

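View pics/top5.png

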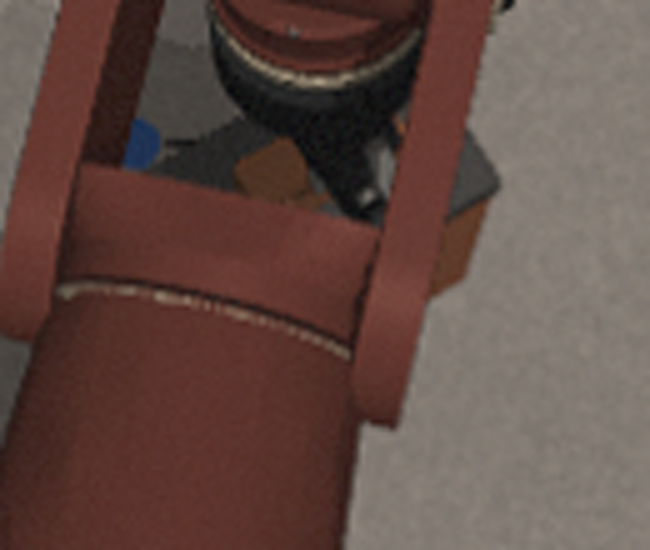

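```bash
python3 - <<'E'
from plan import *
emit([("b",B0+[.5,0,-.9],28.4,15,-2.4+.4*i) for i in range(1,7)])
E
```

```text
[
{"tx": -0.13, "ty": 0.01, "tz": 0.06, "wx": -0.000, "wy": 0.007, "wz": 0.000},
{"tx": -0.25, "ty": 0.01, "tz": 0.10, "wx": -0.000, "wy": 0.014, "wz": 0.000},
{"tx": -0.37, "ty": 0.01, "tz": 0.15, "wx": -0.000, "wy": 0.021, "wz": 0.000},
{"tx": -0.50, "ty": 0.01, "tz": 0.20, "wx": -0.000, "wy": 0.028, "wz": 0.000},
{"tx": -0.62, "ty": 0.01, "tz": 0.25, "wx": -0.000, "wy": 0.035, "wz": 0.000},
{"tx": -0.74, "ty": 0.01, "tz": 0.30, "wx": -0.000, "wy": 0.042, "wz": 0.000},
]
```

>>> {"method": "step_arm", "body": {
  "plan": [
    {"tx": -0.13,"ty": 0.01,"tz": 0.05,"wx": 0,"wy": 0.007,"wz": 0},
    {"tx": -0.25,"ty": 0.01,"tz": 0.1,"wx": 0,"wy": 0.014,"wz": 0},
    {"tx": -0.37,"ty": 0.01,"tz": 0.15,"wx": 0,"wy": 0.021,"wz": 0},
    {"tx": -0.5,"ty": 0.01,"tz": 0.2,"wx": 0,"wy": 0.028,"wz": 0}
  ]
}}

```text
clock: 8.8
eef_pos: [552.0, -148.3, 182.9]
tcp_rot: [[-0.48, 0.849, -0.222], [0.877, 0.461, -0.134], [-0.011, -0.259, -0.966]]
wrist_force: [-2.1, 2.2, 4.4]
finger_gap: 20.9
```

```bash
python3 - <<'E'
from m import *
app([-.5,.01,.2,0,.028,0])
import st
E
```

```text
cmd [ 551.99 -148.63  182.26]
8.8 [ 552.01 -148.31  182.85] F [-2.1  2.2  4.4] M [ 0.29  0.49 -0.11] gap 20.9
can ypr [28.41 15.   -0.69] blue [ 5.156e+02 -9.680e+01 -2.000e-01] yellow [ 577.8 -210.9    1.3]
```

```bash
python3 - <<'E'
import st
from plan import *
from station import r
d=r.capture("scene");cv2.imwrite("pics/s6.png",cv2.resize(d["pixels"][230:320,200:320,::-1],None,fx=6,fy=6,interpolation=cv2.INTER_CUBIC))
print([(np.array(x["point"])*[640,400],x["confidence"],onz(d,np.array(x["point"])*[640,400])) for x in r.place_of("scene","yellow_corner")])
E
```

```text
cmd [ 551.99 -148.63  182.26]
8.8 [ 552.01 -148.31  182.85] F [-2.1  2.2  4.4] M [ 0.29  0.49 -0.11] gap 20.9
can ypr [28.41 15.   -0.69] blue [ 5.156e+02 -9.680e+01 -2.000e-01] yellow [ 577.8 -210.9    1.3]
[(array([255.616, 294.48 ]), 0.71, array([ 563.48857116, -207.24332856,    0.        ]))]
```

View pics/s6.png

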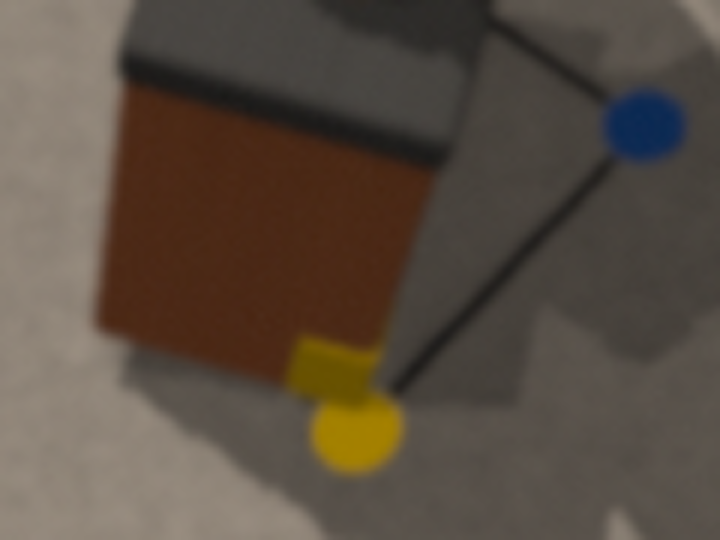

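```bash
python3 - <<'E'
from plan import *
from station import r
d=r.capture("scene")
for u in((366,410),(370,408),(357,431)):
    print(onz(d,np.array(u)/6-.42+[200,230]).round(1))
E
```

```text
[ 574.8 -206.6    0. ]
[ 575.2 -205.4    0. ]
[ 577.3 -213.     0. ]
```

```bash
python3 - <<'E'
from plan import *
from station import r
d=r.capture("scene")
for u in((223.3,281.2),(276.0,237.2),(262.1,300.4)):
    print(onz(d,u).round(1))
E
```

```text
[ 500.3 -224.8    0. ]
[511.1 -96.6   0. ]
[ 580.1 -208.4    0. ]
```

```bash
cat > plan2.py <<'E'
import plan
from plan import *
Y1=np.array([577.2,-209.8,0])
if not os.path.exists("G2.json"):
    p,R=load(); pc,Rc=can("y",Y1,28.4,15,0)
    json.dump([(Rc.T@(p-pc)).tolist(),(Rc.T@R).tolist()],open("G2.json","w"))
a,b=json.load(open("G2.json")); plan.G=(np.array(a),np.array(b)); G=plan.G
E
sed -i 's/from plan import \*/from plan2 import */' st.py
python3 - <<'E'
from plan2 import *
print(plan.G)
emit([("y",Y1,28.4,15,.6*i) for i in range(1,5)])
E
```

```text
(array([ -0.48443274,   0.79928443, 177.83727085]), array([[-1.56409400e-03,  9.99998723e-01, -3.28305511e-04],
       [ 9.99901652e-01,  1.55936639e-03, -1.39375487e-02],
       [-1.39370189e-02, -3.50072859e-04, -9.99902814e-01]]))
[
{"tx": -0.19, "ty": -0.00, "tz": -0.07, "wx": -0.000, "wy": 0.010, "wz": -0.000},
{"tx": -0.38, "ty": -0.00, "tz": -0.13, "wx": -0.000, "wy": 0.021, "wz": -0.000},
{"tx": -0.56, "ty": -0.00, "tz": -0.19, "wx": -0.000, "wy": 0.031, "wz": -0.000},
{"tx": -0.75, "ty": -0.00, "tz": -0.25, "wx": -0.000, "wy": 0.042, "wz": -0.000},
]
```

>>> {"method": "step_arm", "body": {
  "plan": [
    {"tx": -0.19,"ty": 0,"tz": -0.06,"wx": 0,"wy": 0.01,"wz": 0},
    {"tx": -0.38,"ty": 0,"tz": -0.12,"wx": 0,"wy": 0.021,"wz": 0},
    {"tx": -0.56,"ty": 0,"tz": -0.18,"wx": 0,"wy": 0.031,"wz": 0},
    {"tx": -0.75,"ty": 0,"tz": -0.24,"wx": 0,"wy": 0.042,"wz": 0},
    {"tx": -0.75,"ty": 0,"tz": -0.24,"wx": 0,"wy": 0.042,"wz": 0}
  ]
}}

```text
clock: 9.5
eef_pos: [556.5, -155.3, 184.9]
tcp_rot: [[-0.47, 0.849, -0.241], [0.882, 0.46, -0.098], [0.028, -0.259, -0.966]]
wrist_force: [-2.4, 3.4, 4.2]
finger_gap: 21.3
```

```bash
python3 - <<'E'
from m import *
app([-.75,0,-.24,0,.042,0])
import st
from plan2 import *
from station import r
d=r.capture("scene");cv2.imwrite("pics/s7.png",cv2.resize(d["pixels"][200:320,200:320,::-1],None,fx=5,fy=5,interpolation=cv2.INTER_CUBIC))
emit([("y",Y1,28.4-1.75*i,15,2.4) for i in range(1,9)])
E
```

```text
cmd [ 556.13 -154.88  184.67]
9.5 [ 556.45 -155.34  184.94] F [-2.4  3.4  4.2] M [ 0.47  0.52 -0.23] gap 21.3
can ypr [28.36 14.99  2.42] blue [517.  -95.2   5.5] yellow [ 5.775e+02 -2.102e+02  2.000e-01]
[
{"tx": -0.03, "ty": 0.17, "tz": -0.06, "wx": -0.001, "wy": 0.008, "wz": 0.029},
{"tx": -0.06, "ty": 0.34, "tz": -0.10, "wx": -0.002, "wy": 0.016, "wz": 0.059},
{"tx": -0.09, "ty": 0.51, "tz": -0.15, "wx": -0.003, "wy": 0.024, "wz": 0.088},
{"tx": -0.14, "ty": 0.68, "tz": -0.20, "wx": -0.003, "wy": 0.032, "wz": 0.118},
{"tx": -0.18, "ty": 0.85, "tz": -0.24, "wx": -0.004, "wy": 0.039, "wz": 0.147},
{"tx": -0.23, "ty": 1.01, "tz": -0.29, "wx": -0.005, "wy": 0.047, "wz": 0.177},
{"tx": -0.29, "ty": 1.18, "tz": -0.33, "wx": -0.006, "wy": 0.055, "wz": 0.206},
{"tx": -0.35, "ty": 1.34, "tz": -0.38, "wx": -0.007, "wy": 0.063, "wz": 0.236},
]
```

View pics/s7.png

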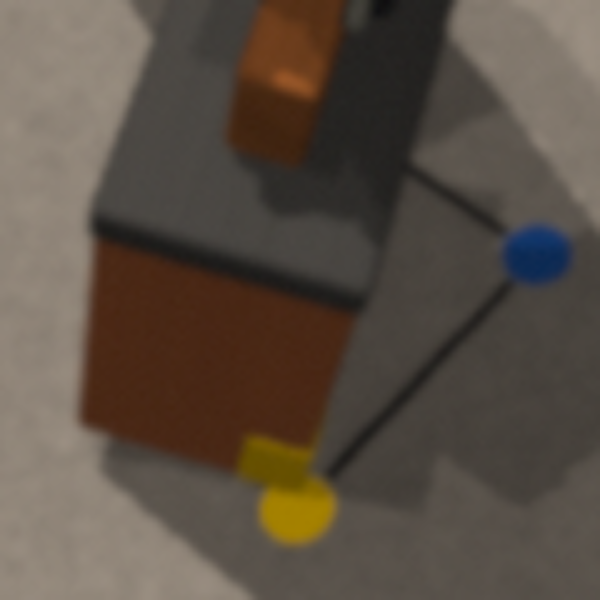

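>>> {"method": "step_arm", "body": {
  "plan": [
    {"tx": -0.03,"ty": 0.17,"tz": -0.05,"wx": -0.001,"wy": 0.008,"wz": 0.029},
    {"tx": -0.06,"ty": 0.34,"tz": -0.1,"wx": -0.002,"wy": 0.016,"wz": 0.059},
    {"tx": -0.09,"ty": 0.51,"tz": -0.14,"wx": -0.003,"wy": 0.024,"wz": 0.088},
    {"tx": -0.14,"ty": 0.68,"tz": -0.18,"wx": -0.003,"wy": 0.032,"wz": 0.118},
    {"tx": -0.18,"ty": 0.85,"tz": -0.22,"wx": -0.004,"wy": 0.039,"wz": 0.147},
    {"tx": -0.23,"ty": 1.01,"tz": -0.27,"wx": -0.005,"wy": 0.047,"wz": 0.177}
  ]
}}

```text
clock: 10.15
eef_pos: [566.5, -151.9, 184.4]
tcp_rot: [[-0.299, 0.919, -0.255], [0.954, 0.296, -0.053], [0.027, -0.259, -0.965]]
wrist_force: [-1.5, 2.8, 2.9]
finger_gap: 20.9
```

```bash
python3 - <<'E'
from m import *
app([-.23,1.01,-.27,-.005,.047,.177])
import st
from plan2 import *
emit([("y",Y1+[0,0,-.2],17.9-1.75*i,15,2.4) for i in range(1,6)])
E
```

```text
cmd [ 566.43 -151.99  184.6 ]
10.15 [ 566.53 -151.93  184.39] F [-1.5  2.8  2.9] M [ 0.33  0.46 -0.19] gap 20.9
can ypr [17.75 15.02  2.38] blue [538.8 -85.7   4.9] yellow [ 5.770e+02 -2.098e+02 -4.000e-01]
[
{"tx": -0.03, "ty": 0.18, "tz": -0.05, "wx": -0.001, "wy": 0.008, "wz": 0.029},
{"tx": -0.06, "ty": 0.35, "tz": -0.09, "wx": -0.002, "wy": 0.016, "wz": 0.059},
{"tx": -0.09, "ty": 0.52, "tz": -0.14, "wx": -0.003, "wy": 0.024, "wz": 0.088},
{"tx": -0.13, "ty": 0.69, "tz": -0.19, "wx": -0.003, "wy": 0.032, "wz": 0.118},
{"tx": -0.18, "ty": 0.86, "tz": -0.23, "wx": -0.004, "wy": 0.040, "wz": 0.147},
]
```

>>> {"method": "step_arm", "body": {
  "plan": [
    {"tx": -0.03,"ty": 0.18,"tz": -0.04,"wx": -0.001,"wy": 0.008,"wz": 0.029},
    {"tx": -0.06,"ty": 0.35,"tz": -0.08,"wx": -0.002,"wy": 0.016,"wz": 0.059},
    {"tx": -0.09,"ty": 0.52,"tz": -0.13,"wx": -0.003,"wy": 0.024,"wz": 0.088},
    {"tx": -0.13,"ty": 0.69,"tz": -0.17,"wx": -0.003,"wy": 0.032,"wz": 0.118},
    {"tx": -0.18,"ty": 0.86,"tz": -0.22,"wx": -0.004,"wy": 0.04,"wz": 0.147}
  ]
}}

```text
clock: 10.65
eef_pos: [575.5, -151.0, 184.1]
tcp_rot: [[-0.151, 0.953, -0.261], [0.988, 0.153, -0.013], [0.028, -0.26, -0.965]]
wrist_force: [-0.8, 3.2, 0.0]
finger_gap: 20.9
```

```bash
python3 - <<'E'
from m import *
app([-.18,.86,-.22,-.004,.04,.147])
import st
from plan2 import *
from station import r
d=r.capture("scene");cv2.imwrite("pics/s8.png",cv2.resize(d["pixels"][200:320,200:320,::-1],None,fx=5,fy=5,interpolation=cv2.INTER_CUBIC))
emit([("y",Y1+[0,0,-.3],9.15-1.75*i,15,2.4) for i in range(1,6)])
E
```

```text
cmd [ 575.44 -151.02  184.44]
10.65 [ 575.47 -151.02  184.09] F [-0.8  3.2  0. ] M [ 0.32  0.33 -0.18] gap 20.9
can ypr [ 9.03 15.04  2.41] blue [558.  -81.3   4.6] yellow [ 577.  -209.8   -0.7]
[
{"tx": -0.03, "ty": 0.17, "tz": -0.05, "wx": -0.001, "wy": 0.008, "wz": 0.030},
{"tx": -0.06, "ty": 0.34, "tz": -0.10, "wx": -0.002, "wy": 0.016, "wz": 0.059},
{"tx": -0.09, "ty": 0.51, "tz": -0.14, "wx": -0.003, "wy": 0.024, "wz": 0.089},
{"tx": -0.13, "ty": 0.68, "tz": -0.19, "wx": -0.004, "wy": 0.032, "wz": 0.118},
{"tx": -0.18, "ty": 0.85, "tz": -0.23, "wx": -0.004, "wy": 0.040, "wz": 0.148},
]
```

View pics/s8.png

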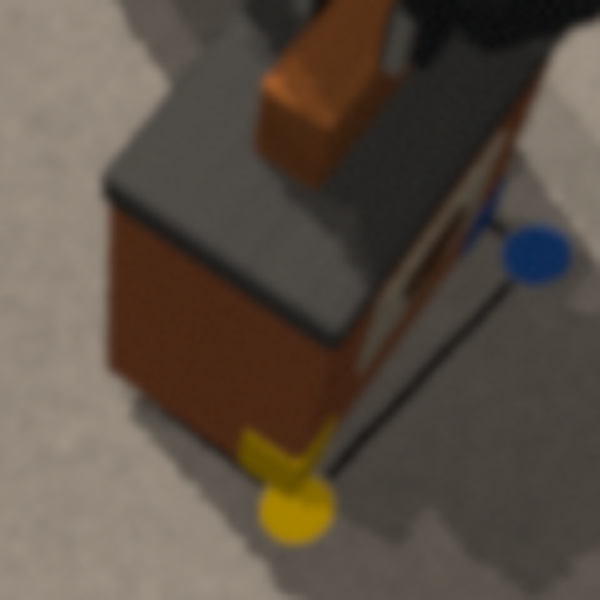

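>>> {"method": "step_arm", "body": {
  "plan": [
    {"tx": -0.03,"ty": 0.17,"tz": -0.02,"wx": -0.001,"wy": 0.008,"wz": 0.03},
    {"tx": -0.06,"ty": 0.34,"tz": -0.07,"wx": -0.002,"wy": 0.016,"wz": 0.059},
    {"tx": -0.09,"ty": 0.51,"tz": -0.11,"wx": -0.003,"wy": 0.024,"wz": 0.089},
    {"tx": -0.13,"ty": 0.68,"tz": -0.15,"wx": -0.004,"wy": 0.032,"wz": 0.118},
    {"tx": -0.18,"ty": 0.85,"tz": -0.19,"wx": -0.004,"wy": 0.04,"wz": 0.148},
    {"tx": -0.18,"ty": 0.85,"tz": -0.19,"wx": -0.004,"wy": 0.04,"wz": 0.148}
  ]
}}

```text
clock: 11.3
eef_pos: [584.4, -151.7, 183.8]
tcp_rot: [[0.0, 0.966, -0.26], [1.0, 0.007, 0.027], [0.028, -0.26, -0.965]]
wrist_force: [-1.7, 1.8, -0.4]
finger_gap: 21.2
```

```bash
python3 - <<'E'
from m import *
app([-.18,.85,-.19,-.004,.04,.148])
import st
from plan2 import *
from station import r
d=r.capture("scene");cv2.imwrite("pics/s9.png",cv2.resize(d["pixels"][200:320,200:330,::-1],None,fx=5,fy=5,interpolation=cv2.INTER_CUBIC))
emit([("y",Y1+[0,0,-.7],.4,15,2.4-.4*i) for i in range(1,7)])
E
```

```text
cmd [ 584.31 -151.45  184.02]
11.3 [ 584.41 -151.72  183.75] F [-1.7  1.8 -0.4] M [ 0.23  0.27 -0.14] gap 21.2
can ypr [ 0.31 15.04  2.42] blue [577.7 -80.1   4.3] yellow [ 577. -210.   -1.]
[
{"tx": 0.12, "ty": 0.01, "tz": 0.04, "wx": -0.000, "wy": -0.007, "wz": -0.000},
{"tx": 0.25, "ty": 0.01, "tz": 0.08, "wx": -0.000, "wy": -0.014, "wz": -0.000},
{"tx": 0.37, "ty": 0.01, "tz": 0.13, "wx": -0.000, "wy": -0.021, "wz": -0.000},
{"tx": 0.50, "ty": 0.01, "tz": 0.18, "wx": -0.000, "wy": -0.028, "wz": -0.000},
{"tx": 0.62, "ty": 0.01, "tz": 0.23, "wx": -0.000, "wy": -0.035, "wz": -0.000},
{"tx": 0.74, "ty": 0.01, "tz": 0.28, "wx": -0.000, "wy": -0.042, "wz": -0.000},
]
```

View pics/s9.png

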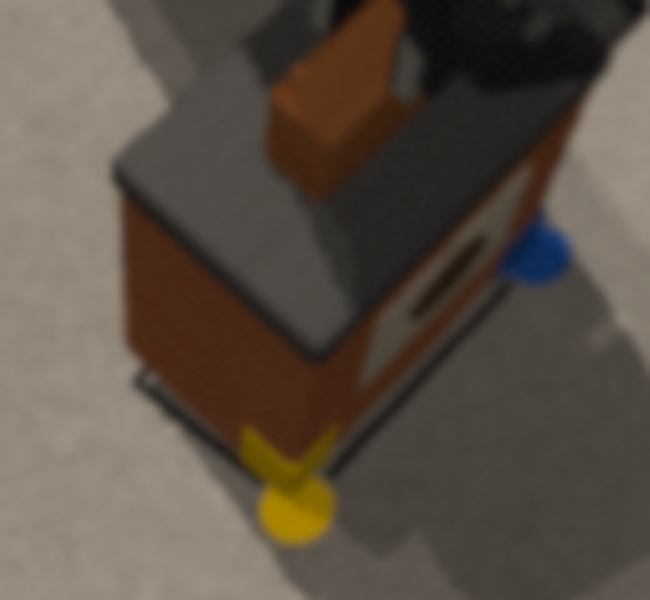

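>>> {"method": "step_arm", "body": {
  "plan": [
    {"tx": 0.12,"ty": 0,"tz": 0.04,"wx": 0,"wy": -0.007,"wz": 0},
    {"tx": 0.25,"ty": 0,"tz": 0.08,"wx": 0,"wy": -0.014,"wz": 0},
    {"tx": 0.37,"ty": 0,"tz": 0.13,"wx": 0,"wy": -0.021,"wz": 0},
    {"tx": 0.5,"ty": 0,"tz": 0.18,"wx": 0,"wy": -0.028,"wz": 0},
    {"tx": 0.5,"ty": 0,"tz": 0.18,"wx": 0,"wy": -0.028,"wz": 0}
  ]
}}

```text
clock: 11.85
eef_pos: [584.0, -146.7, 182.8]
tcp_rot: [[-0.009, 0.966, -0.259], [1.0, 0.008, -0.003], [-0.001, -0.259, -0.966]]
wrist_force: [-1.1, -1.0, -1.0]
finger_gap: 21.1
```

```bash
python3 - <<'E'
from m import *
app([.5,0,.18,0,-.028,0])
import st
from plan2 import *
from station import r
d=r.capture("scene");cv2.imwrite("pics/s10.png",cv2.resize(d["pixels"][200:320,200:330,::-1],None,fx=5,fy=5,interpolation=cv2.INTER_CUBIC))
E
```

```text
cmd [ 583.84 -146.41  182.43]
11.85 [ 584.   -146.65  182.76] F [-1.1 -1.  -1. ] M [-0.19  0.25  0.05] gap 21.1
can ypr [ 0.41 14.99  0.72] blue [576.9 -80.3   1.3] yellow [ 5.774e+02 -2.103e+02 -3.000e-01]
```

View pics/s10.png

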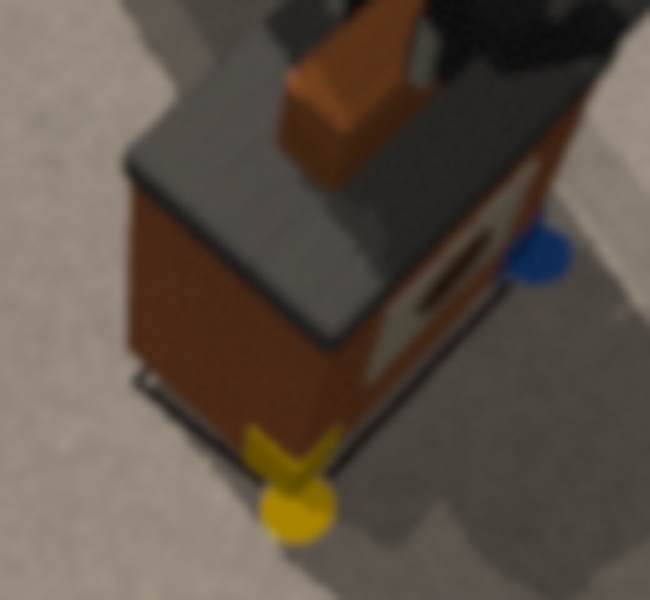

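```bash
cat > plan3.py <<'E'
import plan
from plan import *
Y2=np.array([577.2,-210.5,0])
if not os.path.exists("G3.json"):
    p,R=load(); pc,Rc=can("y",Y2,.4,15,0)
    json.dump([(Rc.T@(p-pc)).tolist(),(Rc.T@R).tolist()],open("G3.json","w"))
a,b=json.load(open("G3.json")); plan.G=(np.array(a),np.array(b)); G=plan.G
E
sed -i 's/from plan2 import \*/from plan3 import */' st.py
python3 - <<'E'
from plan3 import *
print(plan.G)
emit([("y",Y2+[0,0,-.5],.4,15-1.25*i,0) for i in range(0,10)])
E
```

```text
(array([ -0.37130937,  -0.95475402, 178.04371559]), array([[-1.36292417e-03,  9.99998801e-01, -7.35349695e-04],
       [ 9.99999005e-01,  1.36319187e-03,  3.63670639e-04],
       [ 3.64672626e-04, -7.34853308e-04, -9.99999664e-01]]))
[
{"tx": -0.00, "ty": 0.01, "tz": 0.05, "wx": -0.000, "wy": 0.000, "wz": 0.000},
{"tx": 0.00, "ty": -0.37, "tz": 0.14, "wx": -0.022, "wy": -0.000, "wz": -0.000},
{"tx": 0.00, "ty": -0.76, "tz": 0.24, "wx": -0.044, "wy": -0.000, "wz": -0.000},
{"tx": 0.00, "ty": -1.14, "tz": 0.35, "wx": -0.065, "wy": -0.000, "wz": -0.000},
{"tx": 0.00, "ty": -1.52, "tz": 0.47, "wx": -0.087, "wy": -0.000, "wz": -0.000},
{"tx": 0.00, "ty": -1.90, "tz": 0.60, "wx": -0.109, "wy": -0.000, "wz": -0.000},
{"tx": 0.00, "ty": -2.28, "tz": 0.73, "wx": -0.131, "wy": -0.000, "wz": -0.000},
{"tx": 0.00, "ty": -2.65, "tz": 0.87, "wx": -0.153, "wy": -0.000, "wz": -0.000},
{"tx": 0.00, "ty": -3.02, "tz": 1.02, "wx": -0.175, "wy": -0.000, "wz": -0.000},
{"tx": 0.00, "ty": -3.38, "tz": 1.18, "wx": -0.196, "wy": -0.000, "wz": -0.000},
]
```

>>> {"method": "step_arm", "body": {
  "plan": [
    {"tx": 0,"ty": 0.01,"tz": 0.05,"wx": 0,"wy": 0,"wz": 0},
    {"tx": 0,"ty": 0.01,"tz": 0.05,"wx": 0,"wy": 0,"wz": 0},
    {"tx": 0,"ty": 0.01,"tz": 0.05,"wx": 0,"wy": 0,"wz": 0}
  ]
}}

```text
clock: 12.2
eef_pos: [584.1, -146.8, 182.7]
tcp_rot: [[-0.008, 0.966, -0.259], [1.0, 0.008, -0.002], [0.0, -0.259, -0.966]]
wrist_force: [-1.9, -1.6, 3.2]
finger_gap: 21.3
```

```bash
python3 - <<'E'
from m import *
app([0,.01,.05,0,0,0])
import st
from plan3 import *
from station import r
d=r.capture("scene")
print([(np.array(x["point"])*[640,400],x["confidence"],onz(d,np.array(x["point"])*[640,400])) for x in r.place_of("scene","yellow_corner")])
print([(np.array(x["point"])*[640,400],x["confidence"],onz(d,np.array(x["point"])*[640,400])) for x in r.place_of("scene","blue_corner")])
emit([("y",Y2+[0,0,-.5],.4,15-1.25*i,0) for i in range(1,11)])
E
```

```text
cmd [ 583.8  -146.41  181.92]
12.2 [ 584.12 -146.79  182.65] F [-1.9 -1.6  3.2] M [-0.18  0.42  0.13] gap 21.3
can ypr [ 0.38 14.94 -0.04] blue [ 5.768e+02 -8.100e+01  2.000e-01] yellow [ 5.777e+02 -2.110e+02  3.000e-01]
[(array([256.576, 296.12 ]), 0.59, array([ 5.66971547e+02, -2.08469614e+02,  1.13686838e-13]))]
[(array([307.008, 247.68 ]), 0.89, array([572.1313456 , -78.07588852,   0.        ]))]
[
{"tx": 0.00, "ty": -0.38, "tz": 0.09, "wx": -0.022, "wy": -0.000, "wz": -0.000},
{"tx": 0.00, "ty": -0.77, "tz": 0.19, "wx": -0.044, "wy": -0.000, "wz": -0.000},
{"tx": 0.00, "ty": -1.15, "tz": 0.30, "wx": -0.065, "wy": -0.000, "wz": -0.000},
{"tx": 0.00, "ty": -1.53, "tz": 0.42, "wx": -0.087, "wy": -0.000, "wz": -0.000},
{"tx": 0.00, "ty": -1.91, "tz": 0.55, "wx": -0.109, "wy": -0.000, "wz": -0.000},
{"tx": 0.00, "ty": -2.29, "tz": 0.68, "wx": -0.131, "wy": -0.000, "wz": -0.000},
{"tx": 0.00, "ty": -2.66, "tz": 0.82, "wx": -0.153, "wy": -0.000, "wz": -0.000},
{"tx": 0.00, "ty": -3.03, "tz": 0.97, "wx": -0.175, "wy": -0.000, "wz": -0.000},
{"tx": 0.00, "ty": -3.39, "tz": 1.13, "wx": -0.196, "wy": -0.000, "wz": -0.000},
{"tx": 0.00, "ty": -3.75, "tz": 1.30, "wx": -0.218, "wy": -0.000, "wz": -0.000},
]
```

>>> {"method": "step_arm", "body": {
  "plan": [
    {"tx": 0,"ty": -0.38,"tz": 0.09,"wx": -0.022,"wy": 0,"wz": 0},
    {"tx": 0,"ty": -0.77,"tz": 0.19,"wx": -0.044,"wy": 0,"wz": 0},
    {"tx": 0,"ty": -1.15,"tz": 0.3,"wx": -0.065,"wy": 0,"wz": 0},
    {"tx": 0,"ty": -1.53,"tz": 0.42,"wx": -0.087,"wy": 0,"wz": 0},
    {"tx": 0,"ty": -1.91,"tz": 0.55,"wx": -0.109,"wy": 0,"wz": 0},
    {"tx": 0,"ty": -2.29,"tz": 0.68,"wx": -0.131,"wy": 0,"wz": 0},
    {"tx": 0,"ty": -2.66,"tz": 0.82,"wx": -0.153,"wy": 0,"wz": 0},
    {"tx": 0,"ty": -3.03,"tz": 0.97,"wx": -0.175,"wy": 0,"wz": 0},
    {"tx": 0,"ty": -3.39,"tz": 1.13,"wx": -0.196,"wy": 0,"wz": 0}
  ]
}}

```text
clock: 13.25
eef_pos: [548.3, -147.3, 181.3]
tcp_rot: [[-0.008, 0.998, -0.064], [1.0, 0.008, -0.001], [-0.001, -0.064, -0.998]]
wrist_force: [-2.7, -1.7, 6.3]
finger_gap: 21.0
```

```bash
python3 - <<'E'
from m import *
app([0,-3.39,1.13,-.196,0,0])
import st
from plan3 import *
emit([("y",Y2+[0,0,-.3],.4,3.75-.75*i,0) for i in range(1,6)])
E
```

```text
cmd [ 548.14 -146.7   179.8 ]
13.25 [ 548.28 -147.29  181.25] F [-2.7 -1.7  6.3] M [-0.24  0.84  0.05] gap 21.0
can ypr [ 0.38  3.65 -0.07] blue [576.8 -81.4   0.9] yellow [ 577.7 -211.4    1.1]
[
{"tx": 0.00, "ty": -0.24, "tz": 0.03, "wx": -0.013, "wy": -0.000, "wz": -0.000},
{"tx": 0.00, "ty": -0.47, "tz": 0.09, "wx": -0.027, "wy": -0.000, "wz": -0.000},
{"tx": 0.00, "ty": -0.70, "tz": 0.15, "wx": -0.040, "wy": -0.000, "wz": -0.000},
{"tx": 0.01, "ty": -0.93, "tz": 0.22, "wx": -0.053, "wy": -0.000, "wz": -0.000},
{"tx": 0.01, "ty": -1.16, "tz": 0.28, "wx": -0.066, "wy": -0.000, "wz": -0.000},
]
```

>>> {"method": "step_arm", "body": {
  "plan": [
    {"tx": 0,"ty": -0.24,"tz": 0.02,"wx": -0.013,"wy": 0,"wz": 0},
    {"tx": 0,"ty": -0.47,"tz": 0.07,"wx": -0.027,"wy": 0,"wz": 0},
    {"tx": 0,"ty": -0.7,"tz": 0.13,"wx": -0.04,"wy": 0,"wz": 0},
    {"tx": 0,"ty": -0.93,"tz": 0.19,"wx": -0.053,"wy": 0,"wz": 0},
    {"tx": 0,"ty": -1.16,"tz": 0.26,"wx": -0.065,"wy": 0,"wz": 0},
    {"tx": 0,"ty": -1.16,"tz": 0.26,"wx": -0.065,"wy": 0,"wz": 0}
  ]
}}

```text
clock: 13.85
eef_pos: [536.2, -147.5, 179.3]
tcp_rot: [[-0.008, 1.0, -0.0], [1.0, 0.008, -0.001], [-0.001, -0.0, -1.0]]
wrist_force: [-3.5, -2.4, 6.3]
finger_gap: 21.0
```

```bash
python3 - <<'E'
from m import *
app([0,-1.16,.26,-.065,0,0])
import st
from plan3 import *
from station import r
d=r.capture("scene");cv2.imwrite("pics/s11.png",cv2.resize(d["pixels"][200:320,200:330,::-1],None,fx=5,fy=5,interpolation=cv2.INTER_CUBIC))
E
```

```text
cmd [ 536.39 -146.79  177.98]
13.85 [ 536.22 -147.5   179.25] F [-3.5 -2.4  6.3] M [-0.36  0.76  0.06] gap 21.0
can ypr [ 0.37 -0.02 -0.08] blue [576.2 -81.5   1.1] yellow [ 577.1 -211.5    1.3]
```

View pics/s11.png

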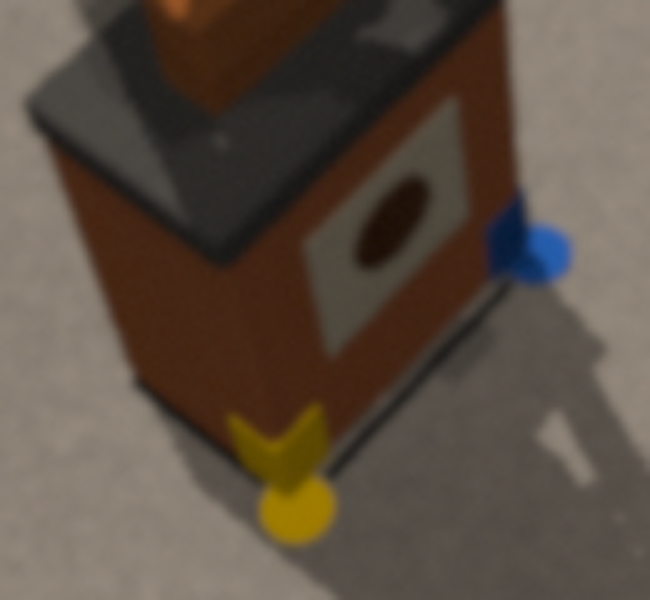

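>>> {"method": "step_arm", "body": {
  "plan": [
    {"tx": 0,"ty": 0,"tz": 0,"wx": 0,"wy": 0,"wz": 0},
    {"tx": 0,"ty": 0,"tz": 0,"wx": 0,"wy": 0,"wz": 0},
    {"tx": 0,"ty": 0,"tz": 0,"wx": 0,"wy": 0,"wz": 0},
    {"tx": 0,"ty": 0,"tz": 0,"wx": 0,"wy": 0,"wz": 0},
    {"tx": 0,"ty": 0,"tz": 0,"wx": 0,"wy": 0,"wz": 0},
    {"tx": 0,"ty": 0,"tz": 0,"wx": 0,"wy": 0,"wz": 0},
    {"tx": 0,"ty": 0,"tz": 0,"wx": 0,"wy": 0,"wz": 0},
    {"tx": 0,"ty": 0,"tz": 0,"wx": 0,"wy": 0,"wz": 0}
  ],
  "fingers": 100
}}

```text
clock: 14.7
eef_pos: [536.4, -146.8, 178.0]
tcp_rot: [[-0.008, 1.0, -0.002], [1.0, 0.008, 0.001], [0.001, -0.002, -1.0]]
wrist_force: [-0.3, -0.3, 0.3]
finger_gap: 85.6
```

>>> {"method": "step_arm", "body": {
  "plan": [
    {"tx": 0,"ty": 0,"tz": -1,"wx": 0,"wy": 0,"wz": 0},
    {"tx": 0,"ty": 0,"tz": -2.5,"wx": 0,"wy": 0,"wz": 0},
    {"tx": 0,"ty": 0,"tz": -5,"wx": 0,"wy": 0,"wz": 0},
    {"tx": 0,"ty": 0,"tz": -8,"wx": 0,"wy": 0,"wz": 0},
    {"tx": 0,"ty": 0,"tz": -12,"wx": 0,"wy": 0,"wz": 0},
    {"tx": 0,"ty": 0,"tz": -12,"wx": 0,"wy": 0,"wz": 0},
    {"tx": 0,"ty": 0,"tz": -12,"wx": 0,"wy": 0,"wz": 0}
  ]
}}

```text
clock: 15.4
eef_pos: [537.5, -147.3, 301.2]
tcp_rot: [[-0.008, 1.0, 0.003], [1.0, 0.008, -0.001], [-0.001, 0.003, -1.0]]
wrist_force: [-0.3, -0.6, 0.9]
finger_gap: 85.4
```

```bash
python3 - <<'E'
from m import *
app([0,0,-12,0,0,0])
import st
from plan3 import *
from station import r
d=r.capture("scene");cv2.imwrite("pics/s12.png",cv2.resize(d["pixels"][60:320,160:400,::-1],None,fx=2.3,fy=2.3,interpolation=cv2.INTER_CUBIC))
d=r.capture("wrist");cv2.imwrite("pics/w12.png",d["pixels"][:,:,::-1])
E
```

```text
cmd [ 536.57 -146.88  297.98]
15.4 [ 537.49 -147.26  301.22] F [-0.3 -0.6  0.9] M [ 0.01  0.   -0.05] gap 85.4
can ypr [ 0.39 -0.22 -0.1 ] blue [578.1 -81.3 123.2] yellow [ 579.  -211.3  123.4]
```

View pics/s12.png

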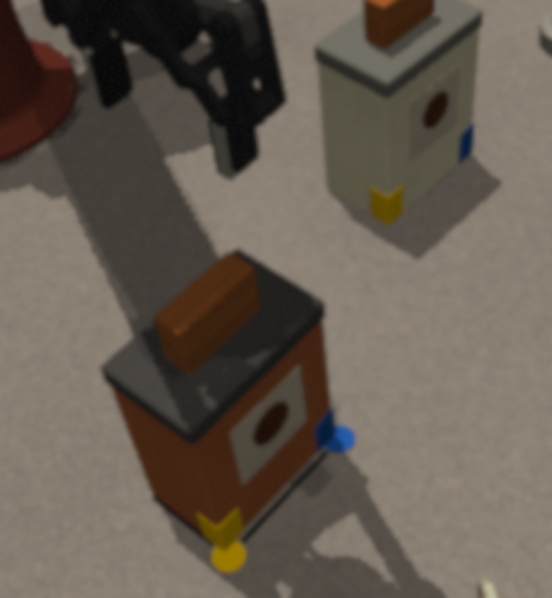

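View pics/w12.png

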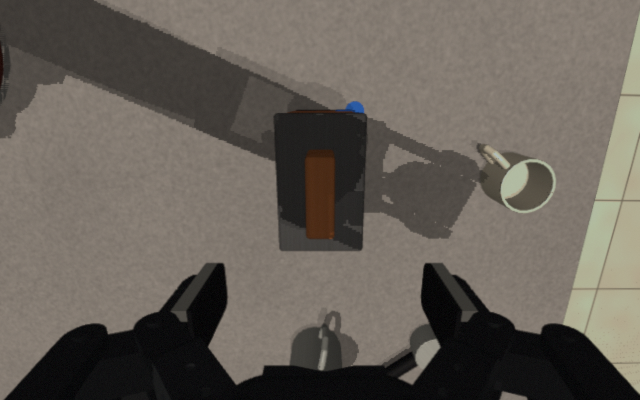

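The canister stands upright on its outline with a dot at each guard, the white canister hasn't moved, and the gripper is clear. I'm handing it in.

```bash
python3 - <<'E'
from station import r
print(r.finish_job())
E
```

```text
the job is handed in; nothing more can be done
None
```

The copper canister was walked one step and stands upright on its marked place. I handed the job in at about 15.5 s of the 42 s.

**What I did:**
1. I gripped the wooden grip and tipped the canister 15° forward.
2. With the blue corner planted, I lifted the yellow corner about 5 mm and swung it onto the yellow dot.
3. With the yellow corner planted, I swung the blue corner onto the blue dot.
4. With both corners down, I set it upright, let go and withdrew.

**Last checks:**
- **Final picture:** the canister stands on its outline with both guards at their dots. The gripper is clear, and the white canister looks unmoved by eye.
- **Forces:** the largest wrist force reading was about 7.5 N.
- **Position:** arm measurements before release put both corners about 2 mm from the dot centres, around 1–1.5 mm in x and 2 mm in y. I did not measure the corners again after release.
- **Disagreements:** while the canister was tipped on both dots, the camera networks put the corners 7–13 mm from the dot centres. Their x readings looked biased, and the pictures agreed better with the arm.
- **Slip and drift:** the canister rolled about 0.7° in the grip during each swing. A planted corner therefore probably drifted about 2 to 3 mm.
- **Ground contact:** I judged that a corner stayed on the counter from the wrist forces and pictures; I did not measure it directly.

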